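Check a crate-end frame for square with a slide rule and rack it true

TASK

Check the small wooden crate frame for square: set the spring slide rule corner to corner inside it, first across the two red corners, then across the two blue corners, and compare the two lengths. Leave the rule seated in the blue corners and let go of it; if the diagonals differ, push the frame's loose far rail sideways until the two would read the same within 3 or 4 mm, the rule still in place. Be gentle: never bear on the frame or jam the rule with more than about 25 N, and leave the carton, the screw jar and the hammer where they are.

Things in the scene. Friction and masses are not known exactly. Their poses are not given: they have to be found in the camera images.
- frame: Wooden frame flat on the bench. Origin: on the bench, mid-opening when square; x points from the near rail (nearest the robot, fixed) to the far rail, y left along the near rail. Opening when square 170 mm in x, 200 mm in y; rails 20 mm wide, 30 mm high. Each inner corner has a steel angle bracket, 3 mm thick, rail-high, always a right angle: near left, far right red; near right, far left blue.
- far_rail_left_end (a point): Middle of the far rail's left end face (20 mm wide, 30 mm high), 15 mm up; at x +98, y +123 mm in the frame when square. Push here to move the far rail to the right (-y). The far rail with both its brackets slides only along the frame's y, up to 26 mm either way, and turns the side rails with it. It starts up to 18 mm out of square either way.
- far_rail_right_end (a point): Middle of the far rail's right end face, 15 mm up; at x +98, y -123 mm in the frame when square. Push here to move the far rail left (+y). The rail is stiff: it yields at a net side load of about 9 N and stays where left, but springs back 1 mm for each 3.5 N taken off it, so 1.5 to 4 mm after a push. The seated rule's spring leans on it too, with 2 to 4 N.
- near_left_red (a point): inner corner point (where the bracket's two inner faces meet) near left, red; at x -85, y +100 mm in the frame, 15 mm above the bench; fixed
- far_right_red (a point): inner corner point far right, red, on the far rail; at x +85, y -100 mm in the frame when square, 15 mm above the bench
- near_right_blue (a point): inner corner point near right, blue; at x -85, y -100 mm in the frame; fixed; 15 mm up
- far_left_blue (a point): inner corner point far left, blue, on the far rail; at x +85, y +100 mm in the frame when square, 15 mm above the bench
- rule_grip (a point): Centre of the black grip of the loose slide rule (about 0.3 kg): a block 64 mm long (rule x), 26 mm wide (rule y), 46 to 82 mm above the rule's underside; this point 64 mm above it. x runs along the rule from heel to tip, z up. Under the grip: an aluminium bar 20 mm wide, 32 to 46 mm up, and a grey base block 50 x 60 mm, 32 mm high, on whose slick foot it stands.
- rule_heel (a point): Bottom centre of the fixed steel heel pin (10 mm thick, hanging from the bar), 140 mm behind the grip (rule x = -140 mm), 18 mm above the rule's underside
- rule_tip (a point): Bottom centre of the steel tip pin (10 mm thick) on the yellow sliding rod: 140 mm ahead of the grip when the rod is fully out, 2 mm above the rule's underside, so 16 mm lower than the heel pin. With the rule raised 20 mm the tip pin still catches inside a corner while the heel pin clears the rails.
- rule_slide (a joint): How far the yellow rod is pressed in, m: 0 fully out, 0.060 fully in; pins 280 mm less this apart. A spring drives it out (3 N fully out, 5.4 N fully in). A seated pin's centre lies 7 mm from the corner point, so a diagonal = 294 mm less this. Black marks on the rod: 10 mm apart. Let go standing in the frame, the rule seats itself between the corners by its spring.
- carton: closed brown cardboard carton 100 x 120 x 75 mm, origin under its centre; leave alone
- screw_jar: clear jar with red cap, 64 mm across, 80 mm high, origin under its centre; leave alone
- hammer: hammer lying on the bench, roughly along x, about 250 mm long; leave alone

How it is judged:
On the way, in this order (a step that is already met when the one before it is completed fails the run):
1. the rule is seated between the two red corners, both pins in the corners, under its spring (((horizontal distance between rule_heel and near_left_red below 0.0105 m and horizontal distance between rule_tip and far_right_red below 0.0105 m) or (horizontal distance between rule_heel and far_right_red below 0.0105 m and horizontal distance between rule_tip and near_left_red below 0.0105 m)) and height (world z) of rule_heel below 0.024 m and angle between rule_grip's own z axis and vertical below 0.1 rad and contact force between rule and frame above 1.5 N), for 0.2 s.
2. the rule is seated between the two blue corners (((horizontal distance between rule_heel and near_right_blue below 0.0105 m and horizontal distance between rule_tip and far_left_blue below 0.0105 m) or (horizontal distance between rule_heel and far_left_blue below 0.0105 m and horizontal distance between rule_tip and near_right_blue below 0.0105 m)) and height (world z) of rule_heel below 0.024 m and angle between rule_grip's own z axis and vertical below 0.1 rad and contact force between rule and frame above 1.5 N), for 0.2 s.
At the end, for the whole second after the job is handed in: The rule stands by itself between the blue corners, both pin centres within 10.5 mm of the corner points and upright, and the far rail is within 3 mm of square (diagonals within about 4.6 mm of each other); nothing moves (all of step 2 and y of far_left_blue in the frame of frame between 0.097 and 0.103 m and linear speed of rule below 0.01 m/s and velocity of joint rule_slide below 0.01 m/s); the robot touches nothing.
It fails at once if carton, jar or hammer moved more than 20 mm (distance of any of carton, screw_jar, hammer from where it was at the start of the episode above 0.02 m).
It fails at once if the robot pressed on the frame with more than 30 N (contact force between the arm and frame above 30 N).
It fails at once if the fingers pressed on the frame with more than 30 N (contact force between the fingers and frame above 30 N).
It fails at once if the rule was jammed against the frame with more than 30 N (contact force between rule and frame above 30 N).
It also fails if it takes over 67 s, if anything falls off the work surface, if the arm or the gripper's body presses on something with over 40 N, if the wrist force passes 120 N, or if a joint passes its speed limit or range.

ROBOT

A 6-joint arm with a two-finger parallel gripper is mounted at the origin on the work surface. World frame = base frame: x ahead of the robot, y to its left, z up, the work surface at z = 0. Lengths are in m, angles in rad, forces in N, time in s.
With the tool pointing down it reaches from about 0.35 to 0.875 m from the base axis. Payload 4.2 kg.
Tool frame: the origin (TCP) lies between the finger pads; the fingertips stand 11 mm ahead of it and the grasp point (between the pads) lies 8 mm behind it; z points along the fingers, x is the direction in which the jaws open and shut, and the axes are right-handed (so a half turn about z gives the same grasp; the last joint's range is limited). The gripper opens to 85 mm and grips with 20 to 120 N. Pads are 22 mm wide; open, the fingers measure 114 mm over their backs; the gripper's body (76 mm by 85 mm) begins 54 mm behind the grasp point. The pads swing forward as they close: fully open they stand 13 mm farther back than shut.
Start: joints at [-1.055, 0.385, 0.008, 0, -1.194, -0.259], TCP at [0.159, -0.604, 0.242] pointing down, gripper open.
Joint ranges: [-3.14, 3.14], [-1.21, 2.06], [-1.07, 1.41], [-3.16, 2.05], [-2.99, -0.16], [-3.1, 3.1]. Speed limits (rad/s): [2.79, 2.79, 3.14, 3.14, 3.14, 3.14].

INTERFACE

Orientations are given as a rotation vector (axis times angle).
In Python, from bench import sensors, eyes, env gives the robot as it stands. The module is installed in compiled form; this text tells all that it offers.
- The arm moves only by the tool send_rows, never from a script. Its argument "motion" is a list of rows, each a list of 3 entries, a list of its own where there are three numbers: the shift along the tool's x, y, z scaled (see below), then the turn, a rotation vector about the tool's x, y, z scaled (see below), then the gripper command: -1 is shut, 1 is fully open, values between are in proportion. In form: [[[tx, ty, tz], [ax, ay, az], jaw], ...]. A call has 1 to 10 rows; each row shifts and turns the commanded pose from where the row before left it, along the tool's axes as they then stand; what a row does not reach is not made up. The controller multiplies each number of a shift by 25 mm and each number of a turn by 0.15 rad. A row lasts 1/8 s, in which the tool goes at most 62.5 mm and 10.7 degrees, less where a joint would pass 70% of its speed; a pose out of reach is approached as far as the arm can. A call with a number of a shift or a turn outside -1 to 1 is refused whole. A call with a gripper value outside its range is refused whole. The fingers move at their own pace and stop on an object; the grip force is fixed at half the most. Time passes only in rows, so rows that do not move let the fingers close. It gives the time, the measured TCP pose, the force and the opening at its end, in the units of the state.
- sensors.observe(): the state, without advancing time (a new reading comes with each control period).
- eyes.snapshot(name): name is "scene" or "top" or "wrist"; returns a dict with "image" (384x512x3 uint8, red, green, blue), "range_z" (384x512 float32, m along the optical axis (not along the pixel's ray), 0 where there is no reading), "mtx" (3x3 intrinsics, pixels), "dist" ([k1, k2, p1, p2, k3] as OpenCV has them; the pictures are not rectified), "R" (3x3) and "t" (3): a world point X has camera coordinates R X + t; the wrist camera has in their place "tool_from_camera" (4x4, takes a point from camera to tool coordinates, whose origin is the TCP and whose axes are the tool frame's). Camera axes: x right, y down, z forward; pixel columns grow to the right and rows downward; lengths in m; the calibration is good to about 2 mm. A picture is of the moment at which its call begins: read the wrist's pose just before it.
- env.sign_off(): hands the job in, once; it reports no verdict.
The state is a dict: "t": time; "joint_positions": joint angles; "joint_vel": joint speeds; "joint_efforts": joint torques, N m; "tool_pos": TCP position; "eef_rot": TCP orientation; "ft_force": force on the tool from outside, world axes, zero at the start; "wrist_torque": the same for the moment, N m; "grip_width": finger opening in m.
Only numpy, scipy, OpenCV 4.12 (cv2) and the standard library are available. Lean on these libraries where they do the work, as an engineer would, in place of code of your own. Each camera call takes 0.05 s, during which the arm holds its last target.

## Working session

There is one attempt and no reset: what is moved stays moved. The work goes in short steps, Python scripts to look and compute and a tool call to move; the robot and the scene stay as the last step left them, time stands still between calls to the robot, and variables do not carry over. Pictures are saved under pics/ and viewed, and the job is handed in when it is done.

Besides the shell and the picture viewer there is one more tool, called as name(argument=value, ...) on one line, values as JSON. send_rows: Moves the arm, as the interface text tells. Its arguments: {"type":"object","properties":{"motion":{"type":"array"}},"required":["motion"]}

```bash
mkdir -p pics; cat > h.py <<'E'
import numpy as np, cv2
from bench import sensors, eyes, env
def snap(n,f):
    s=sensors.observe(); d=eyes.snapshot(n); np.savez(f'pics/{f}.npz',tp=s['tool_pos'],rv=s['eef_rot'],**{k:np.array(v) for k,v in d.items()})
    cv2.imwrite(f'pics/{f}.png',d['image'][:,:,::-1]); return load(f)
def load(f):
    d=dict(np.load(f'pics/{f}.npz'))
    if 'R' not in d:
        Rw,_=cv2.Rodrigues(d['rv'].astype(float)); T=np.eye(4);T[:3,:3]=Rw;T[:3,3]=d['tp']
        C=np.linalg.inv(T@d['tool_from_camera']); d['R']=C[:3,:3]; d['t']=C[:3,3]
    return d
def ray(d,uv,z):
    p=cv2.undistortPoints(np.array(uv,float).reshape(-1,1,2),d['mtx'],d['dist']).reshape(-1,2)
    v=np.c_[p,np.ones(len(p))]@d['R']; c=-d['R'].T@d['t']
    return c+v*((z-c[2])/v[:,2])[:,None]
def proj(d,X):
    r,_=cv2.Rodrigues(d['R']); return cv2.projectPoints(np.array(X,float).reshape(-1,3),r,d['t'],d['mtx'],d['dist'])[0].reshape(-1,2)
E
python3 - <<'E'
from h import *
print(sensors.observe())
for n in ['scene','top','wrist']:
    d=snap(n,n+'0'); print(n,-d['R'].T@d['t'])
E
```

```text
{'t': 0.0, 'joint_positions': array([-1.05540158e+00,  3.85522100e-01,  6.55122724e-03, -5.40424565e-04,
       -1.19399930e+00, -2.58591933e-01]), 'joint_vel': array([-0.00142391,  0.00102508, -0.00019056,  0.00139051, -0.00067148,
       -0.0015228 ]), 'joint_efforts': array([ 2.01198541e-04, -3.92284262e+01,  1.88404620e+01,  4.18644503e+00,
       -4.55555783e-03, -9.56405387e-06]), 'tool_pos': array([ 0.15860627, -0.60391968,  0.24120703]), 'eef_rot': array([-1.91784395e+00, -2.48598340e+00, -2.05074659e-03]), 'ft_force': array([ 1.13786777,  0.08760174, -0.7512392 ]), 'wrist_torque': array([ 0.00311137, -0.00586963, -0.0437566 ]), 'grip_width': 0.08502271941035536}
scene [1.5598305  0.12786772 0.93844911]
top [ 0.47229314 -0.00410498  1.03351792]
wrist [ 0.09134752 -0.6216996   0.3724462 ]
```

View pics/top0.png

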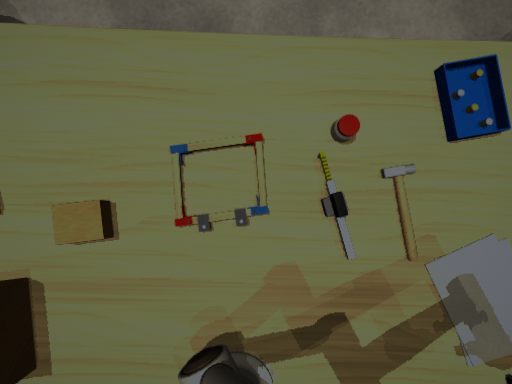

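View pics/scene0.png

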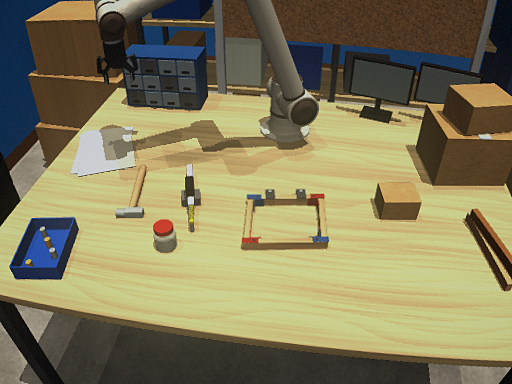

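View pics/wrist0.png

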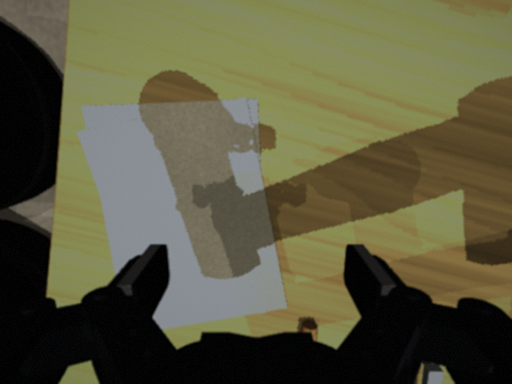

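```bash
python3 - <<'E'
from h import *
d=load('top0'); print(d['mtx'],d['dist'])
im=d['image'][:,:,::-1][115:275,160:370]
cv2.imwrite('pics/c0.png',cv2.resize(np.ascontiguousarray(im),None,fx=3.75,fy=3.75,interpolation=cv2.INTER_CUBIC))
im=d['image'][:,:,::-1][125:240,165:275]
cv2.imwrite('pics/c1.png',cv2.resize(np.ascontiguousarray(im),None,fx=5.2,fy=5.2,interpolation=cv2.INTER_CUBIC))
E
```

```text
[[375.41292061   0.         251.2654167 ]
 [  0.         375.41292061 197.22607023]
 [  0.           0.           1.        ]] [0.03280159 0.         0.         0.         0.        ]
```

View pics/c0.png

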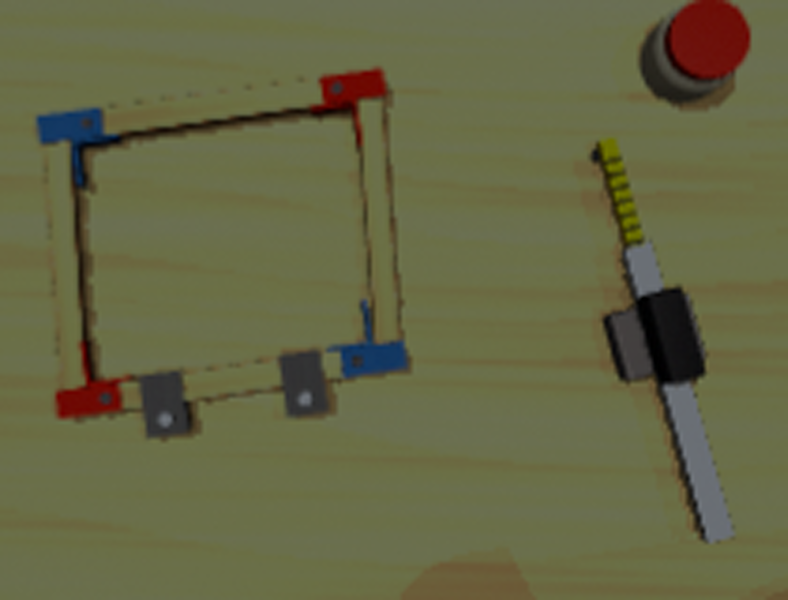

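View pics/c1.png

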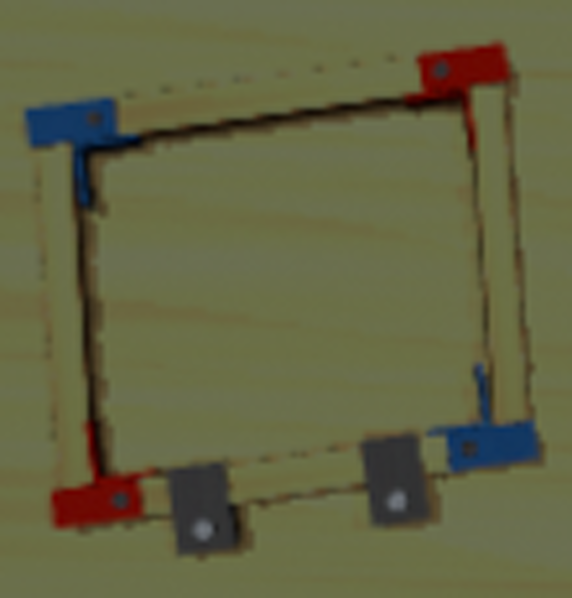

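```bash
python3 - <<'E'
from h import *
d=load('top0')
def c0(u,v): return [160+(u+.5)/3.75-.5,115+(v+.5)/3.75-.5]
def P(pts,z): return ray(d,[c0(*p) for p in pts],z)
g=P([(638,300),(683,287),(706,370),(662,383)],.082); print('grip',g.round(4),g.mean(0))
b=P([(701,540),(733,533)],.046); print('heel end',b,b.mean(0))
b2=P([(624,251),(652,241)],.046);print('bar front',b2.mean(0))
v=b2.mean(0)-b.mean(0); print('len',np.hypot(*v[:2]),'yaw',np.degrees(np.arctan2(v[1],v[0])))
t=P([(607,142)],.042);print('rodend',t)
q=P([(71,127),(353,87),(375,358),(89,399)],.030)
print('FL FR NR NL plates',q.round(4))
f=[np.degrees(np.arctan2(*(q[0]-q[1])[[1,0]]))-90,np.degrees(np.arctan2(*(q[3]-q[2])[[1,0]]))-90];print(f,q.mean(0))
c=P([(76,147),(356,106),(368,345),(91,382)],.030); print('inner',c.round(4))
r=d['range_z']; 
for p in [(670,335),(750,40)]:
  u,v=map(int,c0(*p)); print(r[v,u])
w=load('wrist0'); print(w['tool_from_camera'].round(3),w['mtx'])
hsv=cv2.cvtColor(d['image'],cv2.COLOR_RGB2HSV)
E
```

```text
grip [[ 0.5247 -0.2269  0.082 ]
 [ 0.5344 -0.2574  0.082 ]
 [ 0.4784 -0.2739  0.082 ]
 [ 0.4688 -0.2442  0.082 ]] [ 0.50155729 -0.25057345  0.082     ]
heel end [[ 0.35970145 -0.2822896   0.046     ]
 [ 0.36515608 -0.30467745  0.046     ]] [ 0.36242876 -0.29348353  0.046     ]
bar front [ 0.56482665 -0.23459496  0.046     ]
len 0.21079081316055415 yaw 16.22258853370749
rodend [[ 0.63868498 -0.21203109  0.042     ]]
FL FR NR NL plates [[ 0.6397  0.1695  0.03  ]
 [ 0.6749 -0.0308  0.03  ]
 [ 0.4809 -0.0516  0.03  ]
 [ 0.4465  0.1502  0.03  ]]
[np.float64(9.975978965909292), np.float64(9.664900887237451)] [0.56050941 0.05935611 0.03      ]
inner [[ 0.6255  0.1655  0.03  ]
 [ 0.6613 -0.0333  0.03  ]
 [ 0.49   -0.0463  0.03  ]
 [ 0.4586  0.1493  0.03  ]]
0.9594559
0.9686003
[[ 1.     0.    -0.     0.   ]
 [-0.     0.961  0.275 -0.07 ]
 [ 0.    -0.275  0.961 -0.131]
 [ 0.     0.     0.     1.   ]] [[294.56756899   0.         256.21240665]
 [  0.         294.56756899 196.27353484]
 [  0.           0.           1.        ]]
```

send_rows(motion=[[[1,0.85,0.08],[0,0,0],1],[[1,0.85,0.08],[0,0,0],1],[[1,0.85,0.08],[0,0,0],1],[[1,0.85,0.08],[0,0,0],1],[[1,0.85,0.08],[0,0,0],1],[[1,0.85,0.08],[0,0,0],1],[[1,0.85,0.08],[0,0,0],1],[[1,0.85,0.08],[0,0,0],1],[[1,0.85,0.08],[0,0,0],1],[[1,0.85,0.08],[0,0,0],1]])

```text
t: 1.4
tool_pos: [0.301, -0.3076, 0.2221]
eef_rot: [-1.919, -2.487, -0.0]
ft_force: [0.2, -1.0, 0.8]
grip_width: 0.0857
```

send_rows(motion=[[[1,0.85,0.08],[0,0,0],1],[[1,0.85,0.08],[0,0,0],1],[[1,0.85,0.08],[0,0,0],1],[[1,0.85,0.08],[0,0,0],1],[[1,0.85,0.08],[0,0,0],1],[[1,0.85,0.08],[0,0,0],1],[[1,0.85,0.08],[0,0,0],1],[[1,0.85,0.08],[0,0,0],1],[[1,0.85,0.08],[0,0,0],1],[[1,0.85,0.08],[0,0,0],1]])

```text
t: 2.65
tool_pos: [0.443, -0.0119, 0.2021]
eef_rot: [-1.918, -2.488, 0.0]
ft_force: [0.3, 0.2, 0.5]
grip_width: 0.0851
```

send_rows(motion=[[[1,0.85,0.08],[0,0,0],1],[[0.9,0.85,0.08],[0,0,0],1],[[0,0,0],[0,0,0],1],[[0,0,0],[0,0,0],1],[[0,0,0],[0,0,0],1]])

```text
t: 3.28
tool_pos: [0.4714, 0.0431, 0.1983]
eef_rot: [-1.92, -2.487, 0.0]
ft_force: [0.1, 0.3, 0.1]
grip_width: 0.0857
```

```bash
python3 - <<'E'
from h import *
d=snap('wrist','w1'); s=sensors.observe(); print(d['tp'],d['rv'],s['t'],s['tool_pos'],s['ft_force'])
im=d['image'][:,:,::-1]
cv2.imwrite('pics/w1b.png',cv2.resize(im,(800,600),interpolation=cv2.INTER_CUBIC))
E
```

```text
[0.47138622 0.04312044 0.19833815] [-1.91961147e+00 -2.48669336e+00  3.39722441e-04] 3.325 [0.4714752  0.04311069 0.19842651] [0.25192652 0.21056876 0.59653374]
```

View pics/w1b.png

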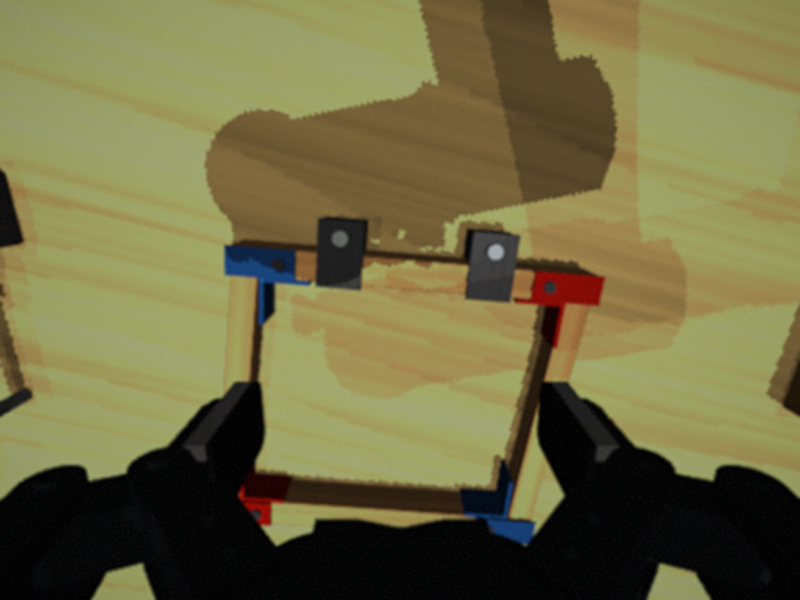

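```bash
python3 - <<'E'
from h import *
d=load('w1'); im=d['image'][:,:,::-1]
im=np.clip(im.astype(float)*1.6,0,255).astype(np.uint8)
def cr(u,v,w=50): return cv2.resize(np.ascontiguousarray(im[v:v+w,u:u+w]),(390,390),interpolation=cv2.INTER_CUBIC)[:290 if 0 else 390]
a=np.hstack([cr(145,155),cr(335,160)]);
b=np.hstack([cr(145,292),cr(300,292)])
o=np.vstack([a,b]); cv2.imwrite('pics/z1.png',cv2.resize(o,(600,600)))
E
```

```text
(no output)
```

View pics/z1.png

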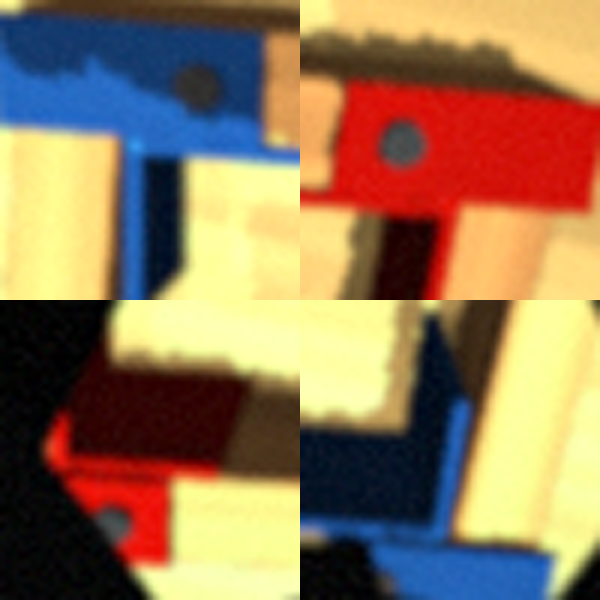

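```bash
cat >> h.py <<'E'
def fit(NR,NL,FR,FL):
    # frame pose from near corners (fixed), offsets of far
    NR,NL,FR,FL=[np.array(p)[:2] for p in (NR,NL,FR,FL)]
    y=(NL-NR)+(FL-FR); y/=np.linalg.norm(y); x=np.array([y[1],-y[0]])
    o=(NR+NL)/2+x*.085
    # use mean of near/far for x
    F=lambda p:np.array([(p-o)@x,(p-o)@y])*1e3
    print('yaw',np.degrees(np.arctan2(x[1],x[0])),'o',o.round(4)); 
    for n,p in zip(['NR','NL','FR','FL'],(NR,NL,FR,FL)): print(n,p.round(4),F(p).round(1))
    print('red',np.linalg.norm(NL-FR),'blue',np.linalg.norm(NR-FL),'off',(F(FR)[1]+F(FL)[1])/2-(F(NR)[1]+F(NL)[1])/2)
    return o,x,y
E
python3 - <<'E'
from h import *
d=load('w1')
uv=[(145+147/6,155+153/6),(335+137/6,160+213/6),(145+68/6,292+158/6),(300+137/6,292+225/6)]
P=ray(d,np.array(uv)-.5+.0,.030); fit(*P)
E
```

```text
yaw 10.045143904967414 o [0.5594 0.0675]
NR [ 0.4929 -0.0447] [-85.1 -98.9]
NL [0.4586 0.1501] [-84.9  98.9]
FR [ 0.6627 -0.03  ] [  84.7 -114. ]
FL [0.6277 0.1667] [84.5 85.7]
red 0.2721741780090536 blue 0.2506886367971193 off -14.131185726263077
```

send_rows(motion=[[[-0.97,-0.16,0],[0,0,-0.09],1],[[-0.97,-0.16,0],[0,0,-0.09],1],[[-0.97,-0.16,0],[0,0,0],1],[[-0.97,-0.16,0],[0,0,0],1],[[-0.97,-0.16,0],[0,0,0],1],[[-0.97,-0.16,0],[0,0,0],1],[[-0.97,-0.16,0.1],[0,0,0],1],[[-0.97,-0.16,0.2],[0,0,0],1],[[-0.97,-0.16,0.2],[0,0,0],1],[[-0.97,-0.16,0.2],[0,0,0],1]])

```text
t: 4.58
tool_pos: [0.5, -0.2016, 0.1808]
eef_rot: [1.886, 2.512, 0.0]
ft_force: [1.3, -0.2, 0.3]
grip_width: 0.0855
```

send_rows(motion=[[[-0.97,-0.16,0.2],[0,0,0],1],[[-0.97,-0.16,0.2],[0,0,0],1],[[0,0,0],[0,0,0],1],[[0,0,0],[0,0,0],1]])

```text
t: 5.08
tool_pos: [0.5059, -0.2491, 0.171]
eef_rot: [-1.886, -2.513, -0.0]
ft_force: [-1.0, -0.2, -0.6]
grip_width: 0.0856
```

```bash
python3 - <<'E'
from h import *
d=snap('wrist','w2'); s=sensors.observe(); print(d['tp'],d['rv'],s['t'])
im=d['image'][:,:,::-1]
im=np.clip(im.astype(float)*1.6,0,255).astype(np.uint8)
cv2.imwrite('pics/w2b.png',cv2.resize(im,(800,600),interpolation=cv2.INTER_CUBIC))
E
```

```text
[ 0.50589129 -0.24912396  0.17096589] [-1.88576039e+00 -2.51263284e+00 -1.57502580e-04] 5.125
```

View pics/w2b.png

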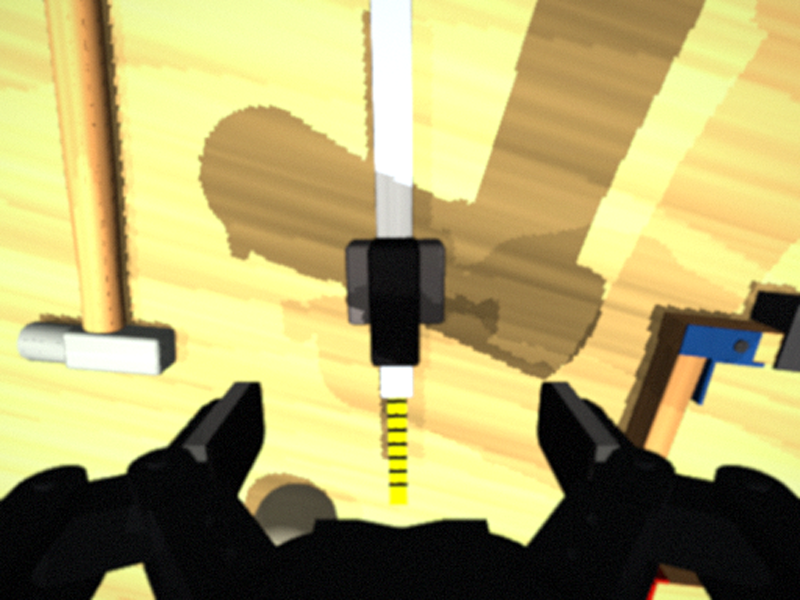

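```bash
python3 - <<'E'
from h import *
d=load('w2'); k=512/800
f=lambda p,z:ray(d,(np.array(p)+.5)*k-.5,z)
fr=f([(371,363),(419,363)],.082); print('front',fr,np.linalg.norm(fr[0]-fr[1]))
bk=f([(370,246),(420,246)],.082); print('back',bk)
bar=f([(394,236),(391,2)],.046)   # bar centre
v=bar[0]-bar[1]; yw=np.arctan2(v[1],v[0]); print('yaw',np.degrees(yw),np.linalg.norm(v))
n=np.array([np.cos(yw),np.sin(yw),0])
print('grip from front',fr.mean(0)-.032*n)
rod=f([(398,505),(398,400)],.040); print(rod)
v=rod[0]-bar[1]; print(np.degrees(np.arctan2(v[1],v[0])))
E
```

```text
front [[ 0.53263907 -0.2569889   0.082     ]
 [ 0.52572546 -0.23325024  0.082     ]] 0.02472492834774808
back [[ 0.47448701 -0.27331283  0.082     ]
 [ 0.46778739 -0.25032172  0.082     ]]
yaw 16.738054655547163 0.1120580837939705
grip from front [ 0.49853806 -0.25433546  0.082     ]
[[ 0.64451697 -0.21034098  0.04      ]
 [ 0.56991061 -0.23195455  0.04      ]]
16.803932084230826
```

send_rows(motion=[[[-0.03,-0.08,0.9],[0,0,0],1],[[-0.03,-0.08,0.9],[0,0,-0.04],1],[[-0.02,-0.06,0.9],[0,0,0],1],[[-0.01,-0.06,0.9],[0,0,0],1],[[0,0,0.84],[0,0,0],1],[[0,0,0],[0,0,0],1],[[0,0,0],[0,0,0],-0.5],[[0,0,0],[0,0,0],-1],[[0,0,0],[0,0,0],-1],[[0,0,0],[0,0,0],-1]])

```text
t: 6.38
tool_pos: [0.5006, -0.2534, 0.0606]
eef_rot: [1.876, 2.518, 0.001]
ft_force: [-1.1, 0.5, 2.8]
grip_width: 0.0254
```

send_rows(motion=[[[0,0,0],[0,0,0],-1],[[0,0,0],[0,0,0],-1],[[0,0,-0.4],[0,0,0],-1],[[0,0,-0.8],[0,0,0],-1],[[0,0,-0.8],[0,0,0],-1],[[0,0,0],[0,0,0],-1]])

```text
t: 7.12
tool_pos: [0.5009, -0.2534, 0.1109]
eef_rot: [1.876, 2.517, 0.002]
ft_force: [0.6, 0.3, -2.9]
grip_width: 0.0251
```

```bash
python3 - <<'E'
from h import *
s=sensors.observe();print(s['t'],s['tool_pos'],s['eef_rot'],s['ft_force'],s['grip_width'])
d=snap('wrist','w3')
im=d['image'][:,:,::-1]
im=np.clip(im.astype(float)*1.6,0,255).astype(np.uint8)
cv2.imwrite('pics/w3b.png',cv2.resize(im,(800,600),interpolation=cv2.INTER_CUBIC))
d=snap('top','t3')
im=d['image'][:,:,::-1][115:275,160:370];im=np.clip(im.astype(float)*2,0,255).astype(np.uint8)
cv2.imwrite('pics/t3c.png',cv2.resize(im,None,fx=3.75,fy=3.75,interpolation=cv2.INTER_CUBIC))
E
```

```text
7.125 [ 0.50090412 -0.25338354  0.1109488 ] [1.87591204e+00 2.51679764e+00 2.04918408e-03] [ 0.55036659  0.25338954 -2.93354895] 0.025094357628448152
```

View pics/w3b.png

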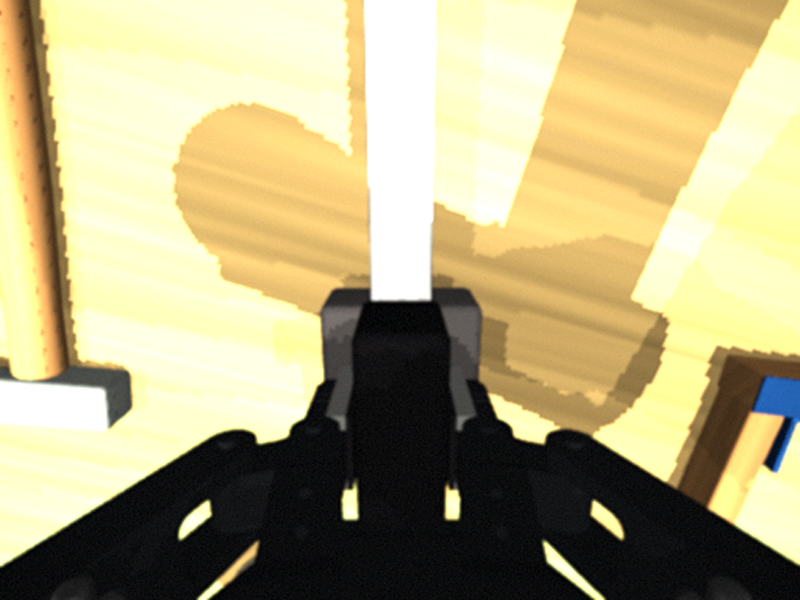

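View pics/t3c.png

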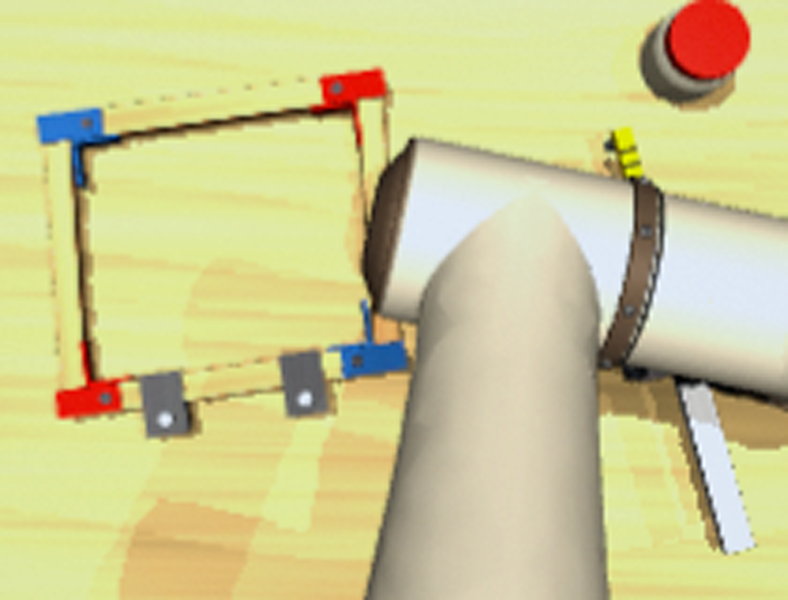

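```bash
python3 - <<'E'
from h import *
d=load('w3'); k=512/800; dz=.0503
tp=d['tp']; R,_=cv2.Rodrigues(d['rv']); x,y=R[:,0],R[:,1]; print('tool y yaw',np.degrees(np.arctan2(y[1],y[0])), R[:,2])
f=lambda p,z:ray(d,(np.array(p)+.5)*k-.5,z)
def T(P): 
    for p in P: print('tool x,y mm',((p-tp)@x*1e3).round(1),((p-tp)@y*1e3).round(1))
print('backtop');T(f([(359,335),(447,335)],.082+dz))
print('base back top');T(f([(328,291),(476,291)],.032+dz))
print('bar');T(f([(371,290),(433,290),(365,2),(434,2)],.046+dz))
t=load('t3')
print('barend');T(ray(t,[[160+(u+.5)/3.75-.5,115+(v+.5)/3.75-.5] for u,v in [(725,553),(756,546)]],.046+dz))
print('rod end');T(ray(t,[[160+(u+.5)/3.75-.5,115+(v+.5)/3.75-.5] for u,v in [(614,132),(632,128)]],.042+dz))
E
```

```text
tool y yaw 16.60159240399835 [ 2.85906164e-03 -5.02618330e-04 -9.99995787e-01]
backtop
tool x,y mm -10.3 -30.8
tool x,y mm 11.9 -30.8
base back top
tool x,y mm -25.7 -29.8
tool x,y mm 27.1 -29.8
bar
tool x,y mm -9.4 -33.6
tool x,y mm 10.8 -33.6
tool x,y mm -9.6 -114.8
tool x,y mm 9.3 -114.8
barend
tool x,y mm 11.5 -146.5
tool x,y mm -9.7 -147.4
rod end
tool x,y mm 6.4 144.0
tool x,y mm -6.1 143.5
```

send_rows(motion=[[[0.7,0.31,0],[0,0,0],-1],[[0.94,0.41,0],[0,0,0],-1],[[0.94,0.41,0],[0,0,0],-1],[[0.94,0.41,0],[0,0,0],-1],[[0.94,0.41,0],[0,0,0],-1],[[0.94,0.41,0],[0,0,0],-1],[[0.94,0.41,0],[0,0,0],-1],[[0.94,0.41,0],[0,0,0],-1],[[0.94,0.41,0],[0,0,0],-1],[[0.94,0.41,0],[0,0,0],-1]])

```text
t: 8.48
tool_pos: [0.5297, -0.0037, 0.1088]
eef_rot: [-1.876, -2.518, 0.002]
ft_force: [0.1, -0.1, -2.4]
grip_width: 0.0255
```

send_rows(motion=[[[0.94,0.41,0],[0,0,0],-1],[[0.94,0.41,0],[0,0,0],-1],[[0.94,0.41,0],[0,0,0],-1],[[0.2,0.13,0],[0,0,0.3],-1],[[0,0,0],[0,0,0.9],-1],[[0,0,0],[0,0,1],-1],[[0,0,0],[0,0,1],-1],[[0,0,0],[0,0,1],-1],[[0,0,0],[0,0,1],-1],[[0,0,0],[0,0,1],-1]])

```text
t: 9.72
tool_pos: [0.5405, 0.0775, 0.1087]
eef_rot: [-2.81, -1.403, 0.003]
ft_force: [-1.0, -0.6, -2.8]
grip_width: 0.0251
```

send_rows(motion=[[[0,0,0],[0,0,0.6],-1],[[0,0,0],[0,0,0],-1],[[0,0,0],[0,0,0],-1]])

```text
t: 10.1
tool_pos: [0.5412, 0.0772, 0.1093]
eef_rot: [-2.867, -1.284, 0.002]
ft_force: [-0.4, 0.1, -2.9]
grip_width: 0.0255
```

```bash
cat >> h.py <<'E'
def pose():
    s=sensors.observe(); R,_=cv2.Rodrigues(np.array(s['eef_rot'],float)); 
    print('t',s['t'],'pos',s['tool_pos'].round(4),'yaw_y',np.degrees(np.arctan2(R[1,1],R[0,1])).round(2),'tilt',R[:2,2].round(4),'F',s['ft_force'].round(1),'w',round(s['grip_width'],4),'j6',s['joint_positions'][5].round(2))
    return s,R
def go(tgt,yaw):
    s,R=pose(); dl=np.array(tgt)-s['tool_pos']; u=R.T@dl/.025
    y0=np.arctan2(R[1,1],R[0,1]); print('units',u.round(2),'turn z units',-(np.radians(yaw)-y0)/.15)
E
python3 - <<'E'
from h import *
go([.5424,.0769,.0806],-41.84)
d=snap('wrist','w4')
im=d['image'][:,:,::-1]
im=np.clip(im.astype(float)*1.4,0,255).astype(np.uint8)
cv2.imwrite('pics/w4b.png',cv2.resize(im,(800,600),interpolation=cv2.INTER_CUBIC))
d=snap('scene','s4')
im=d['image'][:,:,::-1][120:280,180:390];im=np.clip(im.astype(float)*1.3,0,255).astype(np.uint8)
cv2.imwrite('pics/s4c.png',cv2.resize(im,None,fx=3.75,fy=3.75,interpolation=cv2.INTER_CUBIC))
E
```

```text
t 10.1 pos [0.5412 0.0772 0.1093] yaw_y -41.74 tilt [-0.001  -0.0003] F [-0.4  0.1 -2.9] w 0.0255 j6 -2.74
units [0.03 0.04 1.15] turn z units 0.011244719715799434
```

View pics/w4b.png

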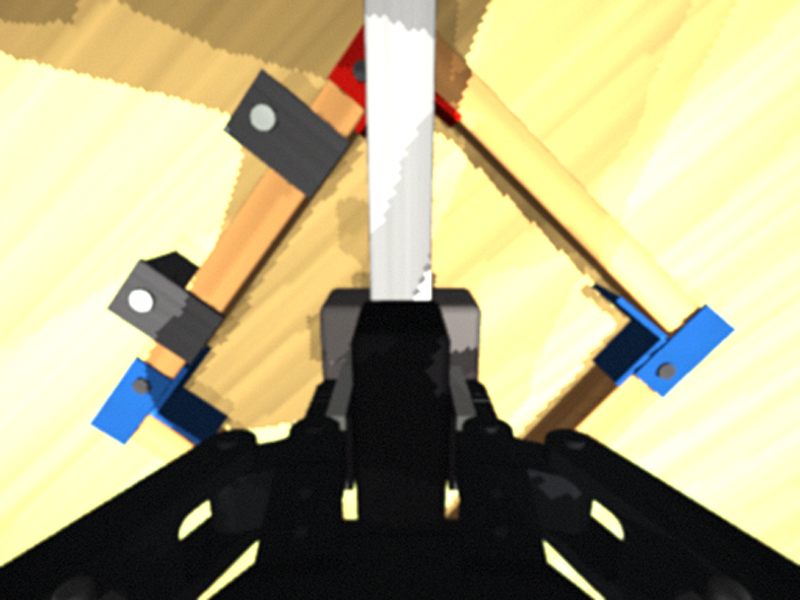

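View pics/s4c.png

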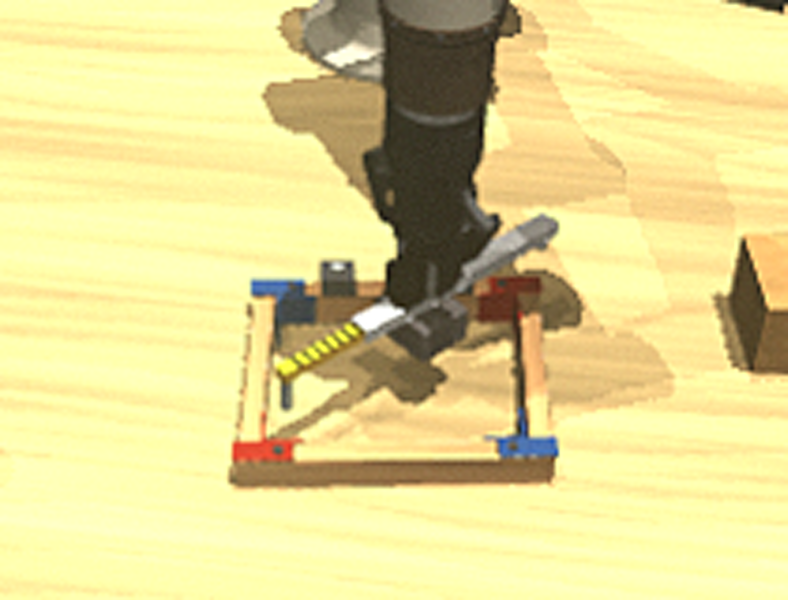

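send_rows(motion=[[[0,0,0.6],[0,0,0],-1],[[0,0,0.55],[0,0,0],-1],[[0,0,0],[0,0,0],-1],[[0,0.2,0],[0,0,0],-1],[[0,0.2,0],[0,0,0],-1],[[0,0.2,0],[0,0,0],-1],[[0,0.2,0],[0,0,0],-1],[[0,0,0],[0,0,0],-1]])

```text
t: 11.2
tool_pos: [0.5564, 0.0633, 0.0811]
eef_rot: [-2.868, -1.281, 0.001]
ft_force: [-2.4, 1.1, -1.0]
grip_width: 0.0251
```

```bash
python3 - <<'E'
from h import *
go([.5713,.051,.0806],-41.84)
d=snap('scene','s5')
im=d['image'][:,:,::-1][160:260,220:350];im=np.clip(im.astype(float)*1.3,0,255).astype(np.uint8)
cv2.imwrite('pics/s5c.png',cv2.resize(im,None,fx=6,fy=6,interpolation=cv2.INTER_CUBIC))
E
```

```text
t 11.2 pos [0.5564 0.0633 0.0811] yaw_y -41.88 tilt [-0.0005  0.0002] F [-2.4  1.1 -1. ] w 0.0251 j6 -2.7
units [0.03 0.77 0.02] turn z units -0.004422373086208816
```

View pics/s5c.png

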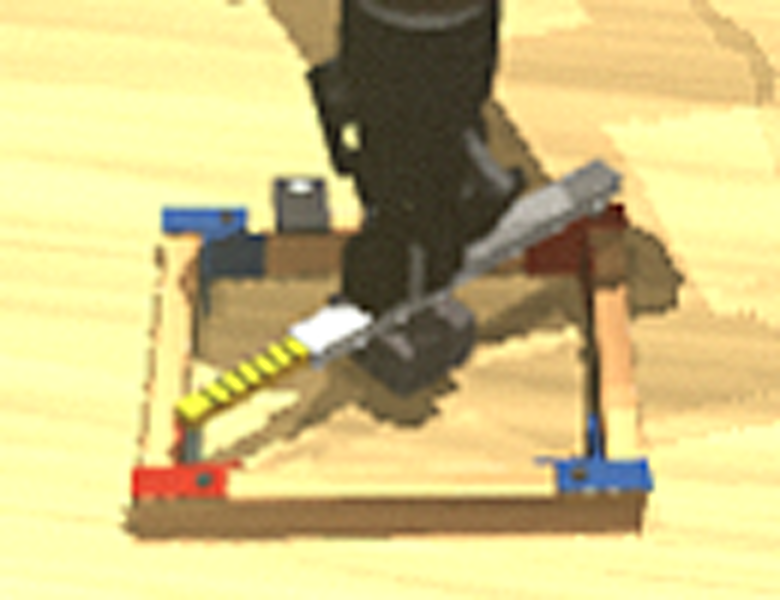

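send_rows(motion=[[[0,0.2,0],[0,0,0],-1],[[0,0.2,0],[0,0,0],-1],[[0,0.2,0],[0,0,0],-1],[[0,0.2,0],[0,0,0],-1],[[0,0,0],[0,0,0],-1]])

```text
t: 11.88
tool_pos: [0.5715, 0.0498, 0.0809]
eef_rot: [-2.869, -1.281, 0.001]
ft_force: [-2.9, 2.1, -0.8]
grip_width: 0.0253
```

```bash
python3 - <<'E'
from h import *
go([.5713,.051,.0616],-41.84)
d=snap('wrist','w6')
im=d['image'][:,:,::-1]
im=np.clip(im.astype(float)*1.4,0,255).astype(np.uint8)
cv2.imwrite('pics/w6b.png',cv2.resize(im,(800,600),interpolation=cv2.INTER_CUBIC))
d=snap('scene','s6')
im=d['image'][:,:,::-1][160:260,220:350];im=np.clip(im.astype(float)*1.3,0,255).astype(np.uint8)
cv2.imwrite('pics/s6c.png',cv2.resize(im,None,fx=6,fy=6,interpolation=cv2.INTER_CUBIC))
E
```

```text
t 11.875 pos [0.5715 0.0498 0.0809] yaw_y -41.87 tilt [-0.0003 -0.0001] F [-2.9  2.1 -0.8] w 0.0253 j6 -2.67
units [ 0.03 -0.04  0.77] turn z units -0.004070305661893296
```

View pics/s6c.png

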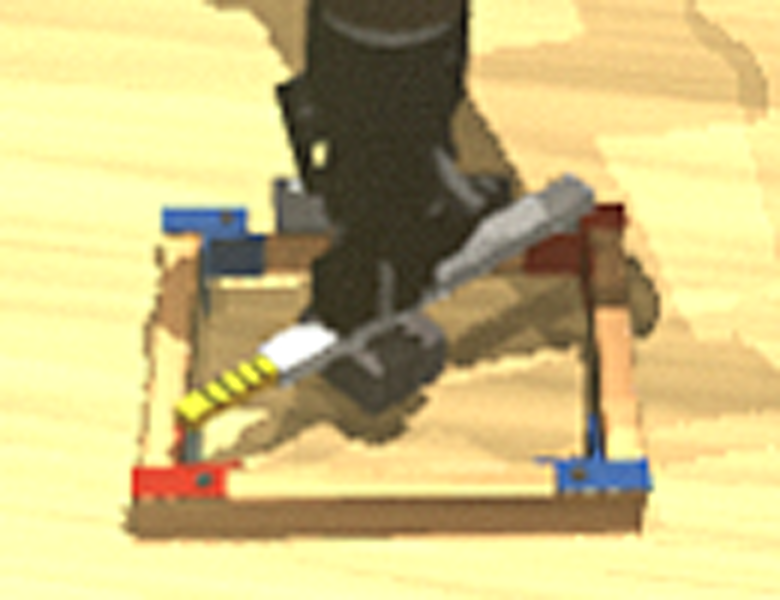

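View pics/w6b.png

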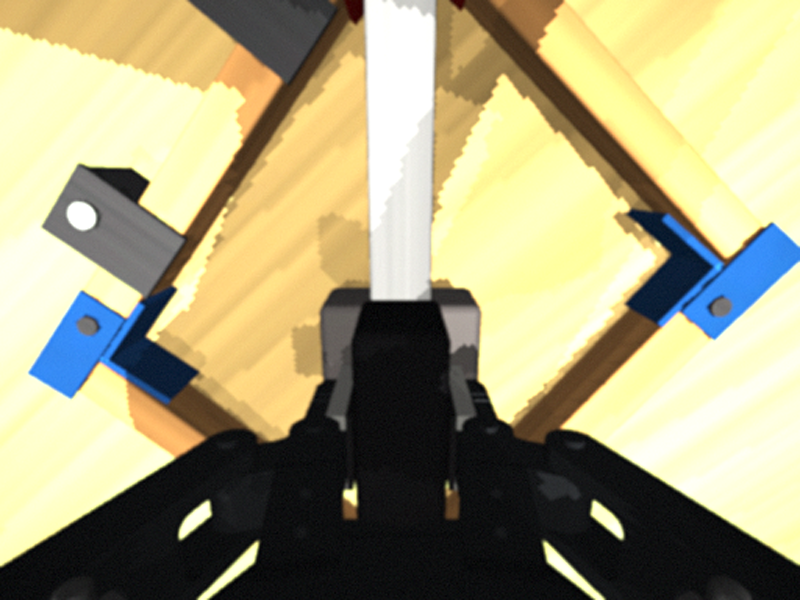

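```bash
python3 - <<'E'
from h import *
d=load('w6'); k=512/800
P=ray(d,(np.array([(106,358),(720,267)])+.5)*k-.5,.03); print(P)
print(proj(d,[[.4929,-.0447,.03],[.6277,.1667,.03]])/k)
E
```

```text
[[ 0.49249417 -0.04524561  0.03      ]
 [ 0.63080038  0.16731212  0.03      ]]
[[107.33498463 357.57650492]
 [714.13648995 262.00221192]]
```

send_rows(motion=[[[0,0,0.2],[0,0,0],-1],[[0,0,0.2],[0,0,0],-1],[[0,0,0],[0,0,0],-1]])

```text
t: 12.35
tool_pos: [0.571, 0.0502, 0.0703]
eef_rot: [-2.868, -1.282, 0.002]
ft_force: [-3.8, 2.0, -2.8]
grip_width: 0.0255
```

send_rows(motion=[[[0,0,0.18],[0,0,0],-1],[[0,0,0.16],[0,0,0],-1],[[0,0,0],[0,0,0],-1]])

```text
t: 12.72
tool_pos: [0.5712, 0.0502, 0.0621]
eef_rot: [-2.868, -1.282, 0.001]
ft_force: [-3.4, 1.6, -1.4]
grip_width: 0.0252
```

send_rows(motion=[[[0,0,0.04],[0,0,0],-1],[[0,0,0],[0,0,0],0],[[0,0,0],[0,0,0],0],[[0,0,0],[0,0,0],0],[[0,0,0],[0,0,0],0],[[0,0,0],[0,0,0],0]])

```text
t: 13.48
tool_pos: [0.5716, 0.0502, 0.0617]
eef_rot: [2.868, 1.282, 0.001]
ft_force: [0.5, -0.2, -0.2]
grip_width: 0.0425
```

```bash
python3 - <<'E'
from h import *
pose()
d=snap('wrist','w7')
im=d['image'][:,:,::-1]
im=np.clip(im.astype(float)*1.4,0,255).astype(np.uint8)
cv2.imwrite('pics/w7b.png',cv2.resize(im,(800,600),interpolation=cv2.INTER_CUBIC))
d=snap('scene','s7')
im=d['image'][:,:,::-1][160:260,220:350];im=np.clip(im.astype(float)*1.3,0,255).astype(np.uint8)
cv2.imwrite('pics/s7c.png',cv2.resize(im,None,fx=6,fy=6,interpolation=cv2.INTER_CUBIC))
E
```

```text
t 13.475 pos [0.5716 0.0502 0.0617] yaw_y -41.83 tilt [0.0004 0.0001] F [ 0.5 -0.2 -0.2] w 0.0425 j6 -2.67
```

View pics/s7c.png

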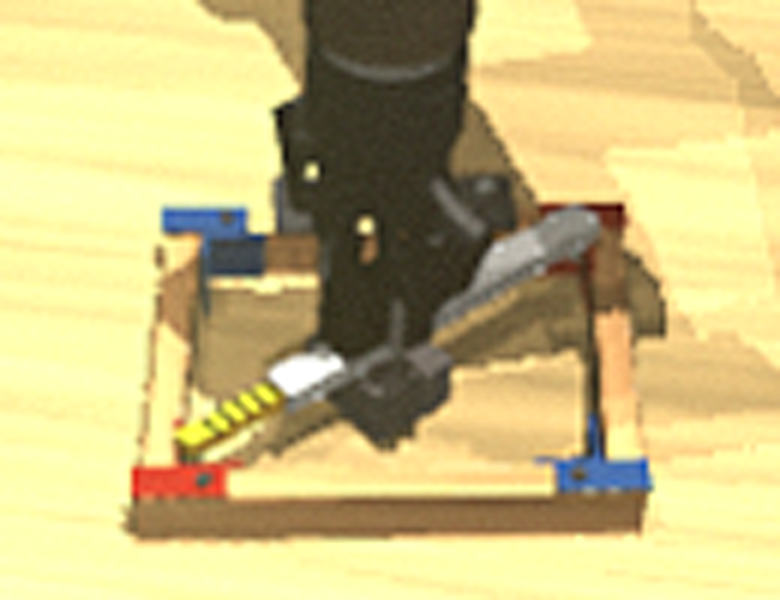

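View pics/w7b.png

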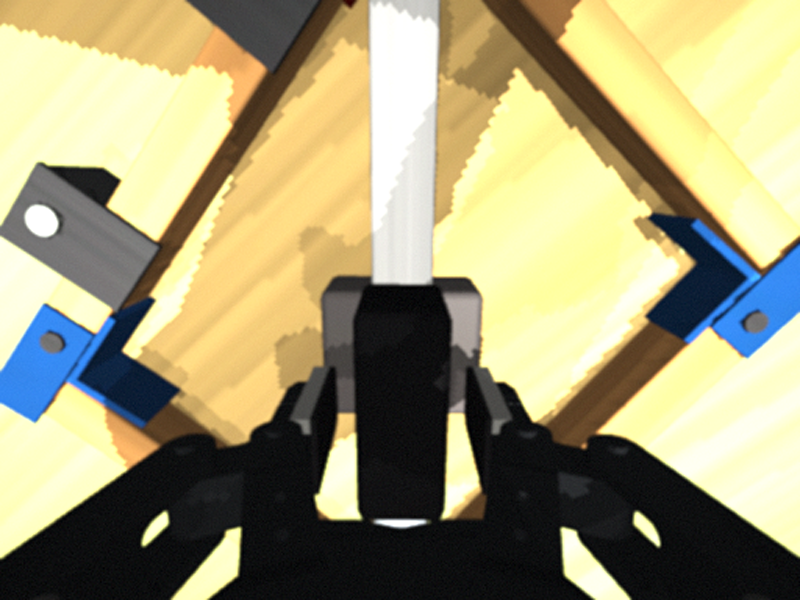

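```bash
python3 - <<'E'
from h import *
k=512/800
def T(d,p,z):
    R,_=cv2.Rodrigues(d['rv']); P=ray(d,(np.array(p)+.5)*k-.5,z); print(((P-d['tp'])@R[:,:2]*1e3).round(1).tolist())
T(load('w6'),[(325,291),(479,291),(368,150),(433,150)],.032+.0203)
d=load('w7')
T(d,[(327,279),(478,279)],.032); T(d,[(371,150),(438,150),(372,280),(432,280)],.046)
t=snap('top','t7')
im=t['image'][:,:,::-1][125:240,165:275];im=np.clip(im.astype(float)*1.8,0,255).astype(np.uint8)
cv2.imwrite('pics/t7c.png',cv2.resize(im,None,fx=5.2,fy=5.2,interpolation=cv2.INTER_CUBIC))
E
```

```text
[[-26.7, -30.0], [28.3, -30.1], [-10.4, -77.7], [10.9, -77.7]]
[[-25.9, -34.2], [27.9, -34.2]]
[[-8.6, -77.0], [11.6, -77.0], [-9.0, -37.0], [10.6, -37.0]]
```

View pics/t7c.png

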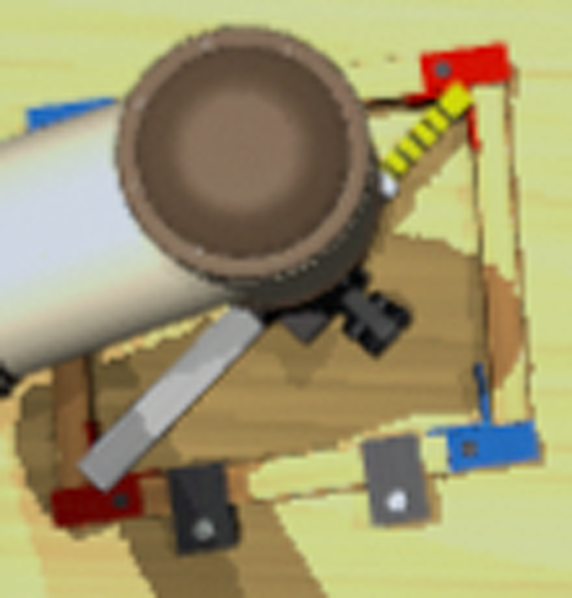

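send_rows(motion=[[[0,-0.16,0.02],[0,0,0],0],[[0,0,0],[0,0,0],-1],[[0,0,0],[0,0,0],-1],[[0,0,0],[0,0,0],-1],[[0,0,0],[0,0,0],-1],[[0,0.14,0],[0,0,0],-1],[[0,0,-0.4],[0,0,0],-1],[[0,0,-0.42],[0,0,0],-1],[[0,0,0],[0,0,0],-1]])

```text
t: 14.75
tool_pos: [0.5707, 0.0505, 0.0823]
eef_rot: [-2.868, -1.281, 0.0]
ft_force: [-2.8, 2.2, -2.3]
grip_width: 0.0249
```

```bash
python3 - <<'E'
from h import *
pose()
d=snap('wrist','w8')
im=d['image'][:,:,::-1]
im=np.clip(im.astype(float)*1.4,0,255).astype(np.uint8)
cv2.imwrite('pics/w8b.png',cv2.resize(im,(800,600),interpolation=cv2.INTER_CUBIC))
E
```

```text
t 14.75 pos [0.5707 0.0505 0.0823] yaw_y -41.85 tilt [-0.0001  0.0001] F [-2.8  2.2 -2.3] w 0.0249 j6 -2.67
```

View pics/w8b.png

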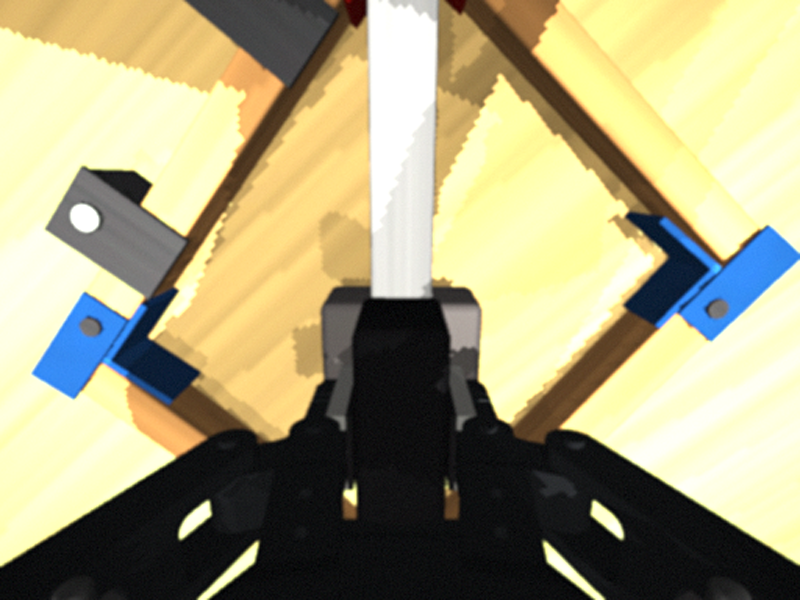

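send_rows(motion=[[[0,-0.5,0],[0,0,0],-1],[[0,-0.6,0],[0,0,0],-1],[[0,0,-0.8],[0,0,0],-1],[[0,0,-0.8],[0,0,0],-1],[[-0.45,0.26,0],[0,0,0],-1],[[-0.45,0.26,0],[0,0,0],-1],[[-0.45,0.26,0],[0,0,-0.6],-1],[[0,0,0],[0,0,-1],-1],[[0,0,0],[0,0,-1],-1],[[0,0,0],[0,0,-1],-1]])

```text
t: 16.05
tool_pos: [0.5414, 0.0294, 0.1202]
eef_rot: [-2.418, -2.004, 0.004]
ft_force: [-0.9, -0.1, -1.5]
grip_width: 0.0251
```

send_rows(motion=[[[0,0,0],[0,0,-1],-1],[[0,0,0],[0,0,-1],-1],[[0,0,0],[0,0,-1],-1],[[0,0,0],[0,0,-1],-1],[[0,0,0],[0,0,-1],-1],[[0,0,0],[0,0,-1],-1],[[0,0,0],[0,0,-1],-1],[[0,0,0],[0,0,-1],-1],[[0,0,0],[0,0,0],-1],[[0,0,0],[0,0,0],-1]])

```text
t: 17.3
tool_pos: [0.542, 0.0301, 0.1209]
eef_rot: [-0.874, -3.016, 0.001]
ft_force: [-0.3, -0.4, -2.2]
grip_width: 0.0252
```

```bash
python3 - <<'E'
from h import *
go([.5420,.0309,.0806],57.77)
d=snap('wrist','w9')
im=d['image'][:,:,::-1]
im=np.clip(im.astype(float)*1.4,0,255).astype(np.uint8)
cv2.imwrite('pics/w9b.png',cv2.resize(im,(800,600),interpolation=cv2.INTER_CUBIC))
d=snap('scene','s9')
im=d['image'][:,:,::-1][160:260,220:350];im=np.clip(im.astype(float)*1.3,0,255).astype(np.uint8)
cv2.imwrite('pics/s9c.png',cv2.resize(im,None,fx=6,fy=6,interpolation=cv2.INTER_CUBIC))
E
```

```text
t 17.3 pos [0.542  0.0301 0.1209] yaw_y 57.7 tilt [-0.0013 -0.0005] F [-0.3 -0.4 -2.2] w 0.0252 j6 -0.92
units [0.02 0.03 1.61] turn z units -0.0085544034954325
```

View pics/w9b.png

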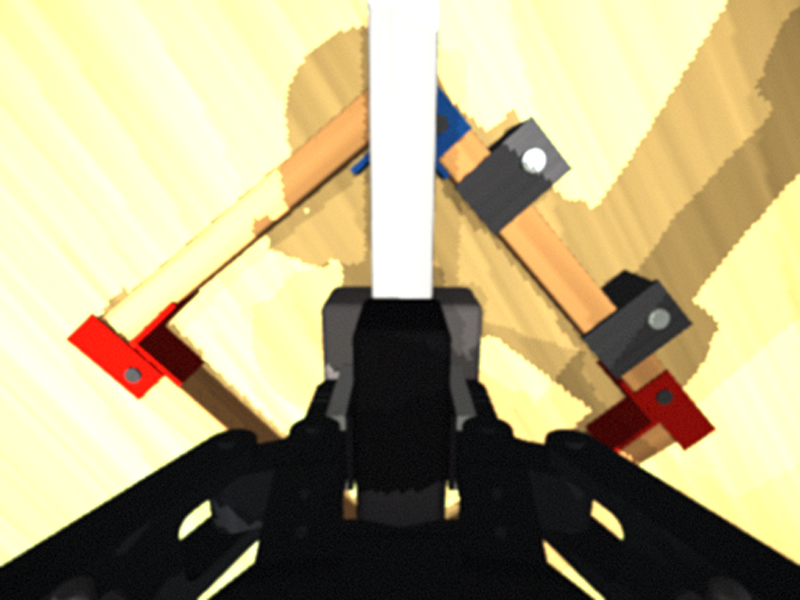

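View pics/s9c.png

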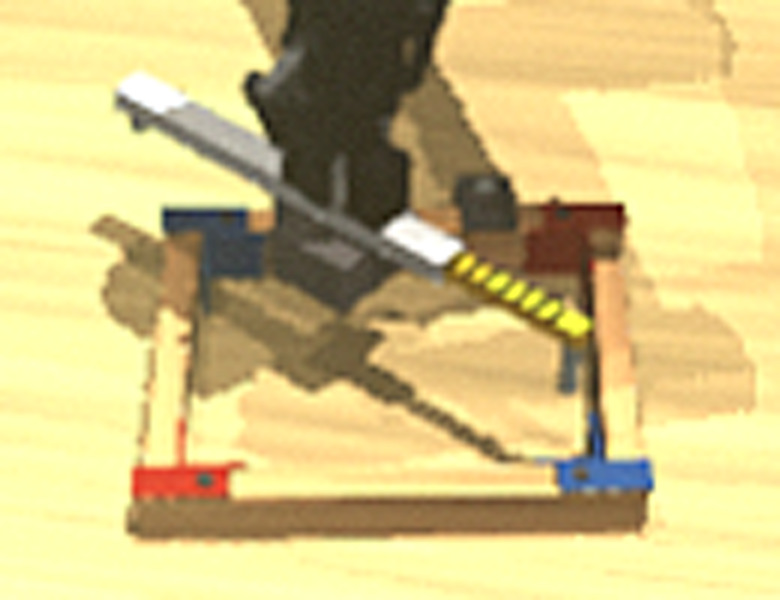

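```bash
python3 - <<'E'
from h import *
d=load('w9'); k=512/800
im=cv2.imread('pics/w9b.png')
for p in proj(d,[[.6627,-.03,.03],[.4586,.1501,.03],[.4929,-.0447,.03]])/k: print(p); cv2.circle(im,tuple(int(v) for v in p),3,(0,255,0),1)
a=cv2.resize(im[290:410,60:260],None,fx=3,fy=3);b=cv2.resize(im[350:470,580:740],None,fx=3,fy=3)
cv2.imwrite('pics/z9.png',np.hstack([a,b])[:, :1080][:, ::1])
cv2.imwrite('pics/z9.png',cv2.resize(np.hstack([a,b]),(800,267)))
E
```

```text
[136.83156356 343.94029707]
[651.96216796 419.83771395]
[403.70658088 128.582235  ]
```

View pics/z9.png

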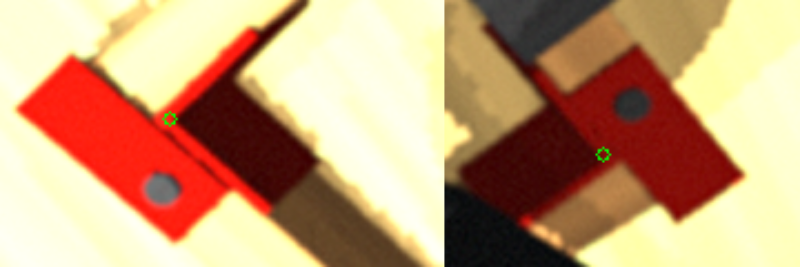

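send_rows(motion=[[[0,0,0.8],[0,0,0],-1],[[0,0,0.8],[0,0,0],-1],[[0,0,0],[0,0,0],-1],[[0,0.2,0],[0,0,0],-1],[[0,0.2,0],[0,0,0],-1],[[0,0.2,0],[0,0,0],-1],[[0,0.2,0],[0,0,0],-1],[[0,0,0],[0,0,0],-1]])

```text
t: 18.4
tool_pos: [0.553, 0.0476, 0.0816]
eef_rot: [-0.869, -3.018, 0.001]
ft_force: [-1.5, -3.9, -0.7]
grip_width: 0.0254
```

```bash
python3 - <<'E'
from h import *
go([.5740,.0818,.0806],57.77)
d=snap('scene','s10')
im=d['image'][:,:,::-1][160:260,220:350];im=np.clip(im.astype(float)*1.3,0,255).astype(np.uint8)
cv2.imwrite('pics/s10c.png',cv2.resize(im,None,fx=6,fy=6,interpolation=cv2.INTER_CUBIC))
E
```

```text
t 18.4 pos [0.553  0.0476 0.0816] yaw_y 57.87 tilt [-0.0007 -0.0005] F [-1.5 -3.9 -0.7] w 0.0254 j6 -0.94
units [0.02 1.61 0.04] turn z units 0.011312865368465394
```

View pics/s10c.png

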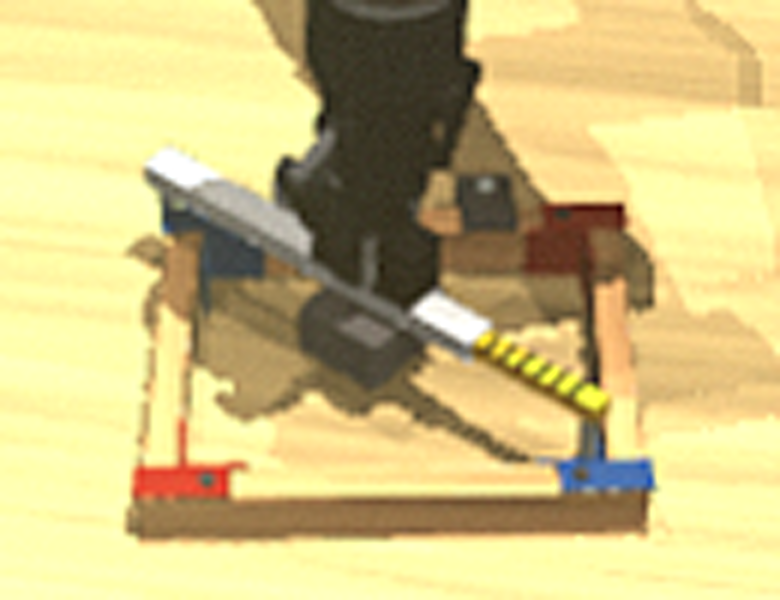

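send_rows(motion=[[[0,0.2,0],[0,0,0],-1],[[0,0.2,0],[0,0,0],-1],[[0,0.2,0],[0,0,0],-1],[[0,0.2,0],[0,0,0],-1],[[0,0.2,0],[0,0,0],-1],[[0,0.2,0],[0,0,0],-1],[[0,0.2,0],[0,0,0],-1],[[0,0.2,0],[0,0,0],-1],[[0,0,0],[0,0,0],-1]])

```text
t: 19.58
tool_pos: [0.5746, 0.0818, 0.0815]
eef_rot: [-0.869, -3.019, 0.0]
ft_force: [-2.2, -4.8, -0.5]
grip_width: 0.0255
```

```bash
python3 - <<'E'
from h import *
go([.5740,.0818,.0706],57.77)
d=snap('wrist','w11')
im=d['image'][:,:,::-1]
im=np.clip(im.astype(float)*1.4,0,255).astype(np.uint8)
im=cv2.resize(im,(800,600),interpolation=cv2.INTER_CUBIC)
for p in proj(d,[[.6627,-.03,.03],[.4586,.1501,.03]])/.64: cv2.circle(im,tuple(int(v) for v in p),3,(0,255,0),1)
cv2.imwrite('pics/w11b.png',im)
d=snap('scene','s11')
im=d['image'][:,:,::-1][160:260,220:350];im=np.clip(im.astype(float)*1.3,0,255).astype(np.uint8)
cv2.imwrite('pics/s11c.png',cv2.resize(im,None,fx=6,fy=6,interpolation=cv2.INTER_CUBIC))
E
```

```text
t 19.575 pos [0.5746 0.0818 0.0815] yaw_y 57.88 tilt [-0.0002 -0.0001] F [-2.2 -4.8 -0.5] w 0.0255 j6 -0.98
units [ 0.02 -0.01  0.43] turn z units 0.012266900752317216
```

View pics/w11b.png

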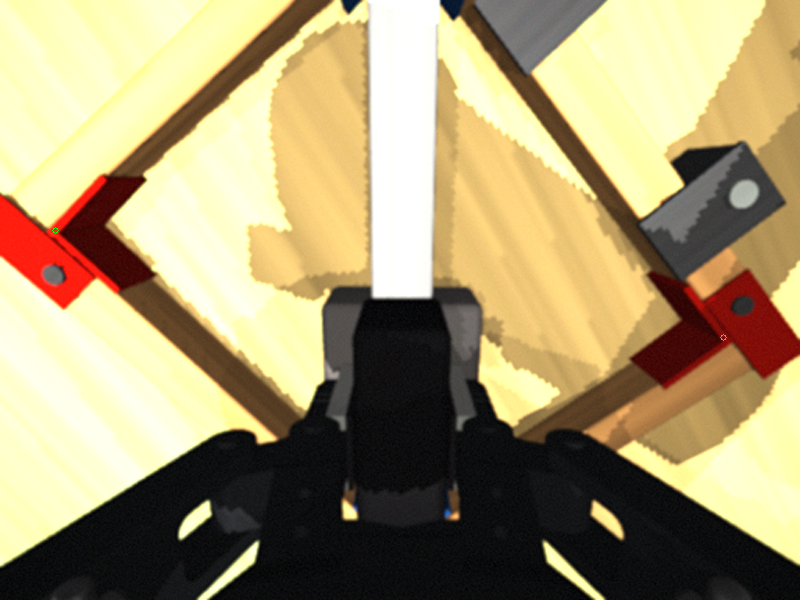

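View pics/s11c.png

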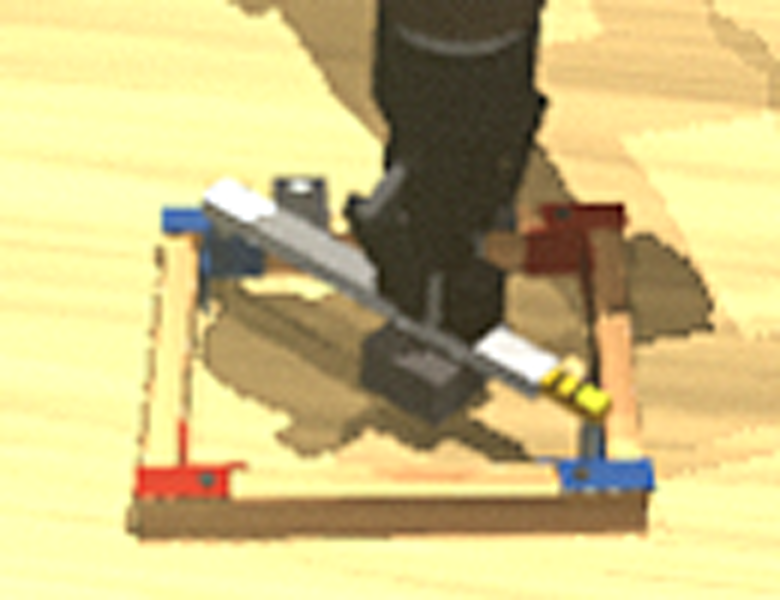

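send_rows(motion=[[[0,0.04,0],[0,0,0],-1],[[0,0,0.22],[0,0,0],-1],[[0,0,0.22],[0,0,0],-1],[[0,0,0],[0,0,0],-1]])

```text
t: 20.18
tool_pos: [0.5746, 0.0821, 0.0697]
eef_rot: [-0.87, -3.018, 0.001]
ft_force: [-2.0, -4.6, -2.0]
grip_width: 0.0253
```

send_rows(motion=[[[0,0,0.18],[0,0,0],-1],[[0,0,0.15],[0,0,0],-1],[[0,0,0],[0,0,0],-1],[[0,0,0],[0,0,0],0],[[0,0,0],[0,0,0],0],[[0,0,0],[0,0,0],0],[[0,0,0],[0,0,0],0.2],[[0,0,0],[0,0,0],0.2]])

```text
t: 21.18
tool_pos: [0.5752, 0.0825, 0.0624]
eef_rot: [0.869, 3.018, 0.001]
ft_force: [-0.0, 0.2, 0.3]
grip_width: 0.0515
```

```bash
python3 - <<'E'
from h import *
pose()
d=snap('wrist','w12')
im=d['image'][:,:,::-1]
im=np.clip(im.astype(float)*1.4,0,255).astype(np.uint8)
im=cv2.resize(im,(800,600),interpolation=cv2.INTER_CUBIC)
cv2.imwrite('pics/w12b.png',im)
E
```

```text
t 21.175 pos [0.5752 0.0825 0.0624] yaw_y 57.86 tilt [0.0005 0.0003] F [-0.   0.2  0.3] w 0.0515 j6 -0.98
```

View pics/w12b.png

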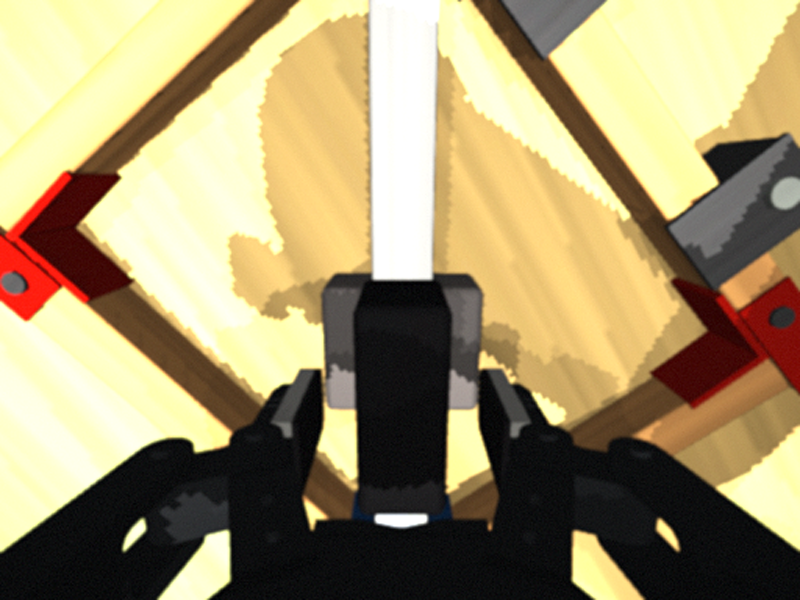

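send_rows(motion=[[[0,0,-0.8],[0,0,0],0.3],[[0,0,-1],[0,0,0],0.3],[[0.68,-0.9,-0.9],[0,0,0],0.3],[[0.68,-0.9,-0.9],[0,0,0],0],[[0.68,-0.9,-0.9],[0,0,0.5],0],[[0.2,-1,-0.9],[0,0,1],-1],[[0,0,0],[0,0,1],-1],[[0,0,0],[0,0,1],-1],[[0,0,0],[0,0,1],-1],[[0,0,0],[0,0,1],-1]])

```text
t: 22.48
tool_pos: [0.477, 0.0351, 0.1974]
eef_rot: [2.013, 2.412, 0.001]
ft_force: [0.2, -0.6, -0.3]
grip_width: 0.0004
```

send_rows(motion=[[[0,0,0],[0,0,0],-1],[[0,0,0],[0,0,0],-1]])

```text
t: 22.72
tool_pos: [0.477, 0.0352, 0.1973]
eef_rot: [2.005, 2.419, 0.0]
ft_force: [0.6, 0.7, -0.2]
grip_width: -0.0
```

```bash
python3 - <<'E'
from h import *
pose()
d=snap('wrist','w13')
im=d['image'][:,:,::-1]
im=np.clip(im.astype(float)*1.4,0,255).astype(np.uint8)
im=cv2.resize(im,(800,600),interpolation=cv2.INTER_CUBIC)
cv2.imwrite('pics/w13b.png',im)
t=snap('top','t13')
im=t['image'][:,:,::-1][125:240,165:275];im=np.clip(im.astype(float)*1.8,0,255).astype(np.uint8)
cv2.imwrite('pics/t13c.png',cv2.resize(im,None,fx=5.2,fy=5.2,interpolation=cv2.INTER_CUBIC))
E
```

```text
t 22.725 pos [0.477  0.0352 0.1973] yaw_y 10.71 tilt [0.0001 0.0001] F [ 0.6  0.7 -0.2] w -0.0 j6 -1.8
```

View pics/w13b.png

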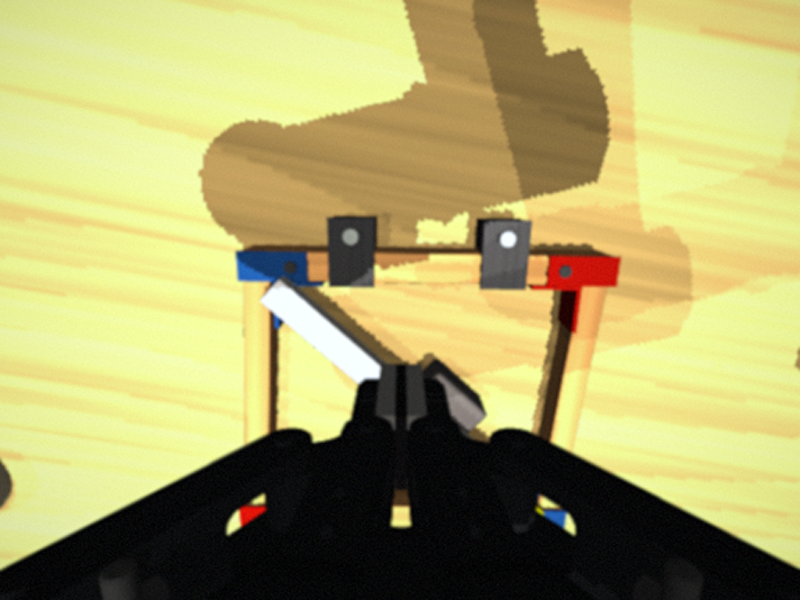

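View pics/t13c.png

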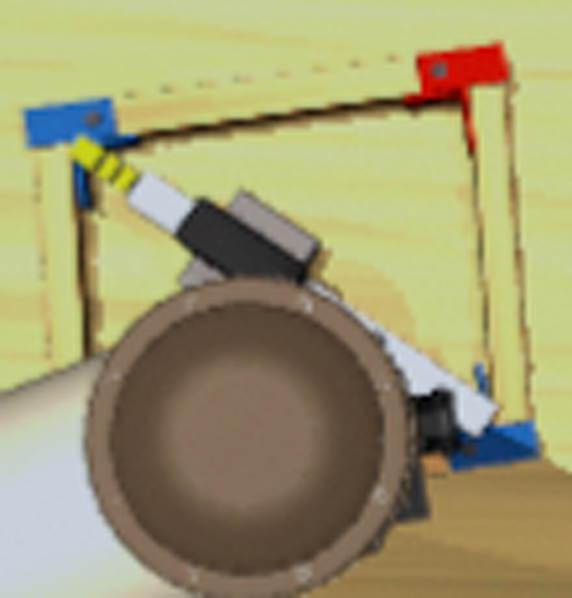

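send_rows(motion=[[[0.15,-0.2,0],[0,0,0],1],[[0,0,0],[0,0,0],1],[[0,0,0],[0,0,0],1],[[0,0,0],[0,0,0],1],[[0,0,0],[0,0,0],1]])

```text
t: 23.45
tool_pos: [0.4715, 0.038, 0.1973]
eef_rot: [2.007, 2.417, 0.0]
ft_force: [-0.5, 0.1, 0.3]
grip_width: 0.0853
```

```bash
python3 - <<'E'
from h import *
pose()
d=snap('wrist','w14')
im=d['image'][:,:,::-1]
im=np.clip(im.astype(float)*1.4,0,255).astype(np.uint8)
im2=cv2.resize(im,(800,600),interpolation=cv2.INTER_CUBIC)
cv2.imwrite('pics/w14b.png',im2)
E
```

```text
t 23.45 pos [0.4715 0.038  0.1973] yaw_y 10.59 tilt [0. 0.] F [-0.5  0.1  0.3] w 0.0853 j6 -1.81
```

View pics/w14b.png

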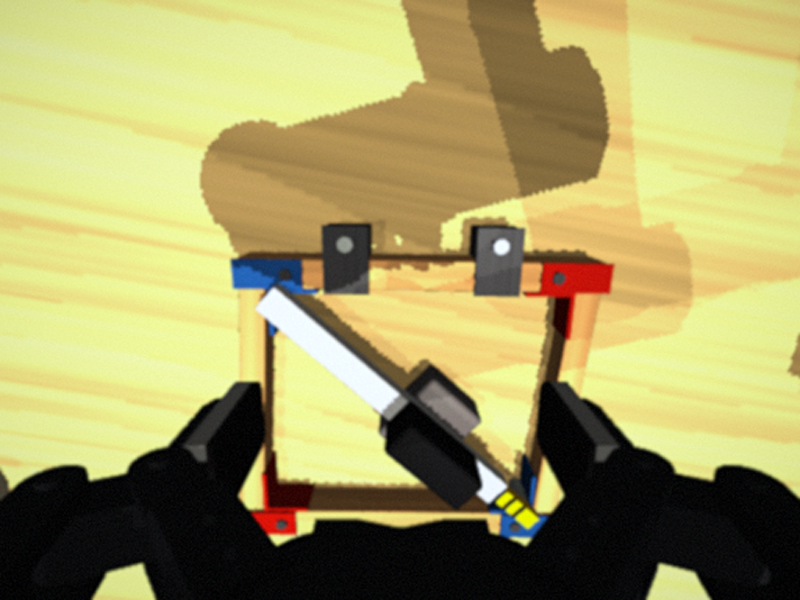

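```bash
python3 - <<'E'
from h import *
d=load('w14'); im=d['image'][:,:,::-1]
im=np.clip(im.astype(float)*1.6,0,255).astype(np.uint8)
cr=lambda u,v:cv2.resize(np.ascontiguousarray(im[v:v+50,u:u+50]),(300,300),interpolation=cv2.INTER_CUBIC)
cv2.imwrite('pics/z14.png',np.vstack([np.hstack([cr(145,155),cr(335,160)]),np.hstack([cr(150,292),cr(305,292)])]))
E
```

```text
(no output)
```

View pics/z14.png

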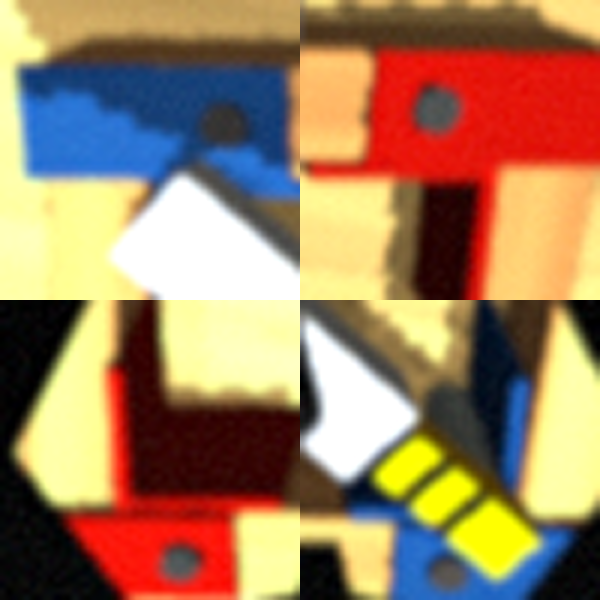

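```bash
python3 - <<'E'
from h import *
o=np.array([.5594,.0675]); a=np.radians(10.05); x=np.array([np.cos(a),np.sin(a)]); y=np.array([-x[1],x[0]])
F=lambda P:[(round((p[:2]-o)@x*1e3,1),round((p[:2]-o)@y*1e3,1)) for p in P]
d=load('w1'); o4=[(145,155),(335,160),(145,292),(300,292)]
def S(o4,l): return np.array([(a[0]+p[0]/6,a[1]+p[1]/6) for a,p in zip(o4,l)])-.5
print('w1 corners',F(ray(d,S(o4,[(147,153),(137,213),(68,158),(137,225)]),.03)))
print('w1 screws NR NL FR',F(ray(d,S(o4,[(197,88),(103,145),(112,225)]),.033)))
d=load('w14'); o4=[(145,155),(335,160),(150,292),(305,292)]
print('w14 NL FR',F(ray(d,S(o4[1:3],[(178,182),(130,198)]),.03)))
print('w14 screws',F(ray(d,S(o4,[(222,125),(137,108),(178,262),(148,272)]),.033)))
E
```

```text
w1 corners [(np.float64(-85.1), np.float64(-98.8)), (np.float64(-84.9), np.float64(98.9)), (np.float64(84.7), np.float64(-114.0)), (np.float64(84.6), np.float64(85.8))]
w1 screws NR NL FR [(np.float64(-97.8), np.float64(-89.6)), (np.float64(-97.2), np.float64(89.8)), (np.float64(97.2), np.float64(-104.4))]
w14 NL FR [(np.float64(-83.9), np.float64(99.2)), (np.float64(84.5), np.float64(-113.4))]
w14 screws [(np.float64(-98.2), np.float64(-89.8)), (np.float64(-97.7), np.float64(89.7)), (np.float64(97.0), np.float64(-103.8)), (np.float64(97.7), np.float64(75.8))]
```

```bash
python3 - <<'E'
from h import *
d=load('top0')
print(ray(d,[[160+(709.5)/3.75-.5,115+40.5/3.75-.5]],.08))
E
```

```text
[[ 0.70459072 -0.27269362  0.08      ]]
```

send_rows(motion=[[[-0.82,0.94,0],[0,0,0],1],[[-0.82,0.94,0],[0,0,0],0.5],[[-0.82,0.94,0],[0,0,0],-1],[[-0.82,0.94,0],[0,0,0],-1],[[-0.82,0.94,0],[0,0,0],-1],[[-0.82,0.94,0],[0,0,0.06],-1],[[-0.82,0.94,0],[0,0,0],-1],[[-0.82,0.94,0.3],[0,0,0],-1],[[0,0,1],[0,0,0],-1],[[0,0,1],[0,0,0],-1]])

```text
t: 24.75
tool_pos: [0.6863, -0.0896, 0.1386]
eef_rot: [-2.019, -2.407, 0.0]
ft_force: [-0.4, 0.5, -1.4]
grip_width: 0.0002
```

send_rows(motion=[[[0,0,1],[0,0,0],-1],[[0,0,0.8],[0,0,0],-1],[[0,0,0],[0,0,0],-1],[[0,0,0],[0,0,0],-1]])

```text
t: 25.25
tool_pos: [0.6868, -0.0893, 0.0956]
eef_rot: [2.017, 2.407, 0.001]
ft_force: [0.2, 0.0, -0.3]
grip_width: 0.0001
```

```bash
cat >> h.py <<'E'
def fr(p):
    o=np.array([.5594,.0675]); a=np.radians(10.05); x=np.array([np.cos(a),np.sin(a)]); y=np.array([-x[1],x[0]])
    return np.array([(p[:2]-o)@x*1e3,(p[:2]-o)@y*1e3]).round(1)
E
python3 - <<'E'
from h import *
s,R=pose(); print(fr(s['tool_pos']))
d=snap('wrist','w15')
im=d['image'][:,:,::-1]
im=np.clip(im.astype(float)*1.4,0,255).astype(np.uint8)
cv2.imwrite('pics/w15b.png',cv2.resize(im,(800,600),interpolation=cv2.INTER_CUBIC))
E
```

```text
t 25.25 pos [ 0.6868 -0.0893  0.0956] yaw_y 10.09 tilt [ 0.0013 -0.0003] F [ 0.2  0.  -0.3] w 0.0001 j6 -1.5
[  98.  -176.6]
```

View pics/w15b.png

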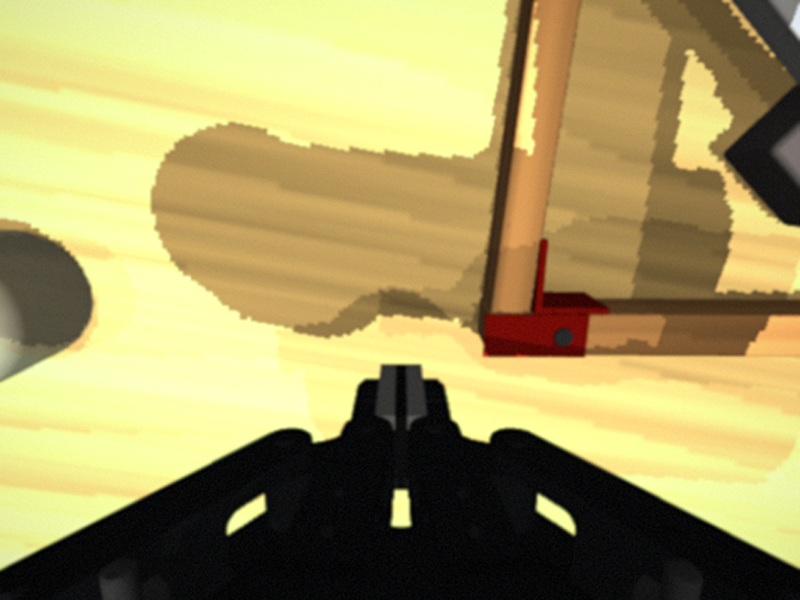

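send_rows(motion=[[[0,0,1],[0,0,0],-1],[[0,0,1],[0,0,0],-1],[[0.1,0,0.84],[0,0,0],-1],[[0.4,0,0],[0,0,0],-1],[[0.2,0,0],[0,0,0],-1],[[0,0,0],[0,0,0],-1],[[0,0,0],[0,0,0],-1]])

```text
t: 26.18
tool_pos: [0.6836, -0.0718, 0.0249]
eef_rot: [2.017, 2.407, 0.002]
ft_force: [0.0, -0.3, -0.4]
grip_width: -0.0002
```

```bash
python3 - <<'E'
from h import *
s,R=pose(); print(fr(s['tool_pos']))
d=snap('wrist','w16')
im=d['image'][:,:,::-1]
im=np.clip(im.astype(float)*1.4,0,255).astype(np.uint8)
cv2.imwrite('pics/w16b.png',cv2.resize(im,(800,600),interpolation=cv2.INTER_CUBIC))
E
```

```text
t 26.175 pos [ 0.6836 -0.0718  0.0249] yaw_y 10.09 tilt [0.0018 0.0001] F [ 0.  -0.3 -0.4] w -0.0002 j6 -1.52
[  98.  -158.9]
```

View pics/w16b.png

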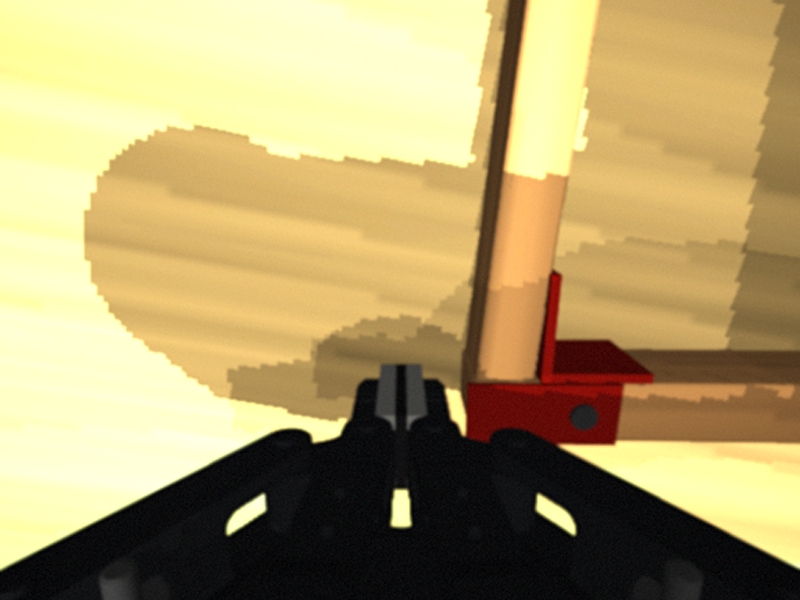

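send_rows(motion=[[[0.12,0,0],[0,0,0],-1],[[0.12,0,0],[0,0,0],-1],[[0.08,0,0],[0,0,0],-1],[[0,0,0],[0,0,0],-1]])

```text
t: 26.72
tool_pos: [0.6816, -0.064, 0.0238]
eef_rot: [-2.018, -2.408, 0.0]
ft_force: [0.6, -0.2, 0.3]
grip_width: 0.0
```

send_rows(motion=[[[0.08,0,0],[0,0,0],-1],[[0.08,0,0],[0,0,0],-1],[[0,0,0],[0,0,0],-1]])

```text
t: 27.1
tool_pos: [0.6812, -0.0615, 0.0238]
eef_rot: [2.017, 2.407, -0.001]
ft_force: [1.7, -5.7, -1.5]
grip_width: 0.0001
```

```bash
python3 - <<'E'
from h import *
s,R=pose(); print(fr(s['tool_pos']))
d=snap('wrist','w17')
im=d['image'][:,:,::-1]
im=np.clip(im.astype(float)*1.4,0,255).astype(np.uint8)
cv2.imwrite('pics/w17b.png',cv2.resize(im,(800,600),interpolation=cv2.INTER_CUBIC))
E
```

```text
t 27.1 pos [ 0.6812 -0.0615  0.0238] yaw_y 10.06 tilt [ 0.0005 -0.0014] F [ 1.7 -5.7 -1.5] w 0.0001 j6 -1.54
[  97.5 -148.3]
```

View pics/w17b.png

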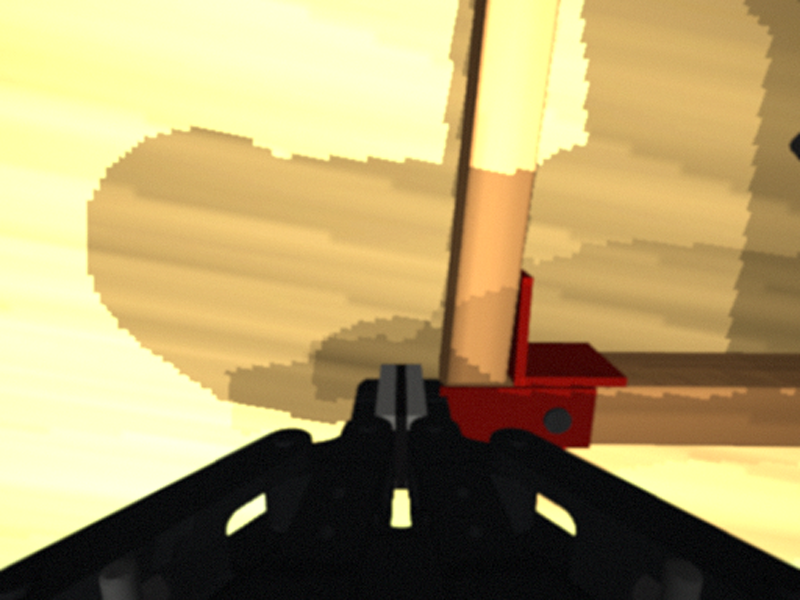

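send_rows(motion=[[[0.08,0,0],[0,0,0],-1],[[0.08,0,0],[0,0,0],-1],[[0.08,0,0],[0,0,0],-1],[[0.08,0,0],[0,0,0],-1],[[0,0,0],[0,0,0],-1]])

```text
t: 27.78
tool_pos: [0.6805, -0.0537, 0.0239]
eef_rot: [2.017, 2.406, 0.0]
ft_force: [2.3, -6.0, -1.3]
grip_width: -0.0002
```

```bash
python3 - <<'E'
from h import *
s,R=pose(); print(fr(s['tool_pos']))
for f,p in [('w16',(584,417)),('w17',(557,419))]:
    d=load(f); print(f,fr(ray(d,[(np.array(p)+.5)*.64-.5],.033)[0]))
d=snap('wrist','w18')
im=d['image'][:,:,::-1]
im=np.clip(im.astype(float)*1.4,0,255).astype(np.uint8)
cv2.imwrite('pics/w18b.png',cv2.resize(im,(800,600),interpolation=cv2.INTER_CUBIC))
E
```

```text
t 27.775 pos [ 0.6805 -0.0537  0.0239] yaw_y 10.06 tilt [ 0.0019 -0.0014] F [ 2.3 -6.  -1.3] w -0.0002 j6 -1.56
[  98.1 -140.5]
w16 [  97.5 -104.2]
w17 [  97.1 -101.9]
```

View pics/w18b.png

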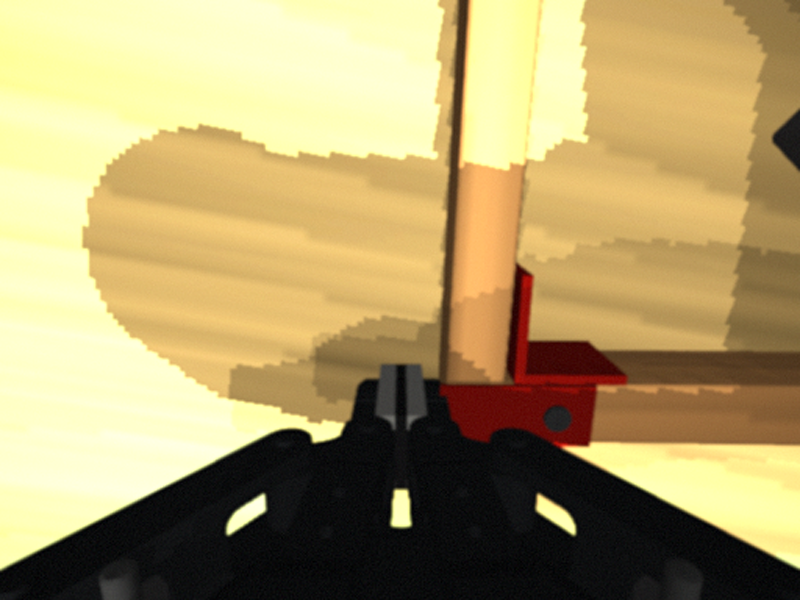

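send_rows(motion=[[[0.08,0,0],[0,0,0],-1],[[0.08,0,0],[0,0,0],-1],[[0.08,0,0],[0,0,0],-1],[[0,0,0],[0,0,0],-1]])

```text
t: 28.32
tool_pos: [0.6797, -0.0477, 0.024]
eef_rot: [2.016, 2.406, 0.001]
ft_force: [3.2, -5.1, -1.8]
grip_width: -0.0
```

```bash
python3 - <<'E'
from h import *
s,R=pose(); print(fr(s['tool_pos']))
E
```

```text
t 28.325 pos [ 0.6797 -0.0477  0.024 ] yaw_y 10.07 tilt [ 0.0026 -0.0013] F [ 3.2 -5.1 -1.8] w -0.0 j6 -1.56
[  98.3 -134.4]
```

send_rows(motion=[[[-0.1,0,0],[0,0,0],-1],[[-0.2,0,0],[0,0,0],-1],[[-0.3,0,0],[0,0,0],-1],[[-0.2,0,0],[0,0,0],-1],[[0,0,0],[0,0,0],-1]])

```text
t: 28.95
tool_pos: [0.682, -0.0665, 0.0238]
eef_rot: [-2.019, -2.407, 0.0]
ft_force: [0.2, 0.1, 0.9]
grip_width: -0.0001
```

```bash
python3 - <<'E'
from h import *
s,R=pose(); print(fr(s['tool_pos']))
d=snap('wrist','w19')
im=d['image'][:,:,::-1]
im=np.clip(im.astype(float)*1.4,0,255).astype(np.uint8)
cv2.imwrite('pics/w19b.png',cv2.resize(im,(800,600),interpolation=cv2.INTER_CUBIC))
E
```

```text
t 28.95 pos [ 0.682  -0.0665  0.0238] yaw_y 10.03 tilt [-0.0001  0.    ] F [0.2 0.1 0.9] w -0.0001 j6 -1.53
[  97.3 -153.4]
```

View pics/w19b.png

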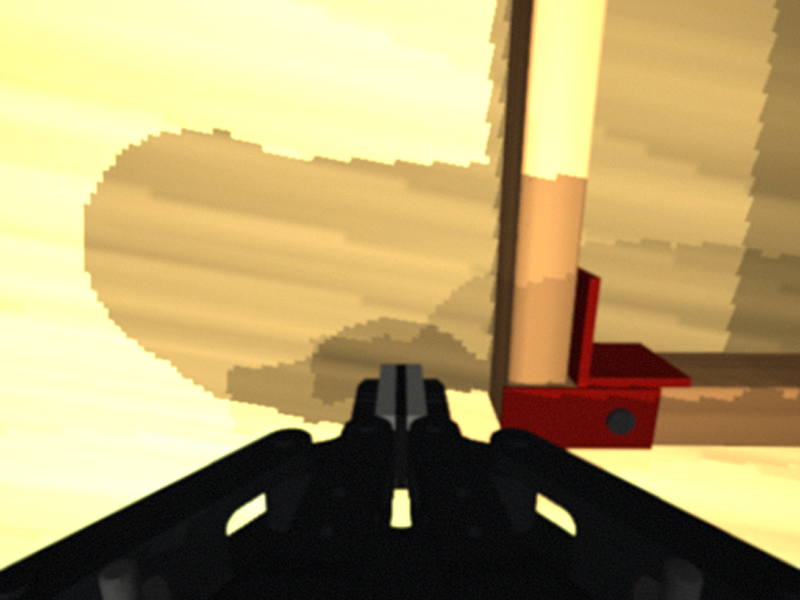

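```bash
python3 - <<'E'
from h import *
d=load('w19'); print(fr(ray(d,[(np.array((621,421))+.5)*.64-.5],.033)[0]))
E
```

```text
[ 97.5 -88.3]
```

send_rows(motion=[[[-0.3,0,-1],[0,0,0],-1],[[0,0,-1],[0,0,0],-1],[[0,0,-1],[0,0,0],-1],[[0,0,-1],[0,0,0],-1],[[0,0,-1],[0,0,0],-1],[[0,0,-1],[0,0,0],-1],[[0.7,-0.95,-1],[0,0,0],-1],[[0.7,-0.95,0],[0,0,0],-1],[[0.7,-0.95,0],[0,0,0],1],[[0.7,-0.95,0],[0,0,0],1]])

```text
t: 30.25
tool_pos: [0.5765, -0.0206, 0.199]
eef_rot: [2.018, 2.408, 0.0]
ft_force: [-0.6, 0.7, 0.2]
grip_width: 0.0357
```

send_rows(motion=[[[0.8,-0.95,0],[0,0,0],1],[[0.8,-0.95,0],[0,0,0],1],[[0.8,-0.95,0],[0,0,0],1],[[0.7,-0.95,0],[0,0,0],1],[[0,0,0],[0,0,0],1],[[0,0,0],[0,0,0],1]])

```text
t: 31.0
tool_pos: [0.471, 0.0387, 0.1992]
eef_rot: [2.017, 2.408, 0.002]
ft_force: [0.6, 0.5, 0.6]
grip_width: 0.0857
```

```bash
python3 - <<'E'
from h import *
pose()
d=snap('wrist','w20')
im=d['image'][:,:,::-1]
im=np.clip(im.astype(float)*1.4,0,255).astype(np.uint8)
cv2.imwrite('pics/w20b.png',cv2.resize(im,(800,600),interpolation=cv2.INTER_CUBIC))
cr=lambda u,v:cv2.resize(np.ascontiguousarray(im[v:v+50,u:u+50]),(300,300),interpolation=cv2.INTER_CUBIC)
cv2.imwrite('pics/z20.png',np.vstack([np.hstack([cr(145,155),cr(335,160)]),np.hstack([cr(150,292),cr(305,292)])]))
E
```

```text
t 31.0 pos [0.471  0.0387 0.1992] yaw_y 10.11 tilt [0.0012 0.0003] F [0.6 0.5 0.6] w 0.0857 j6 -1.82
```

View pics/w20b.png

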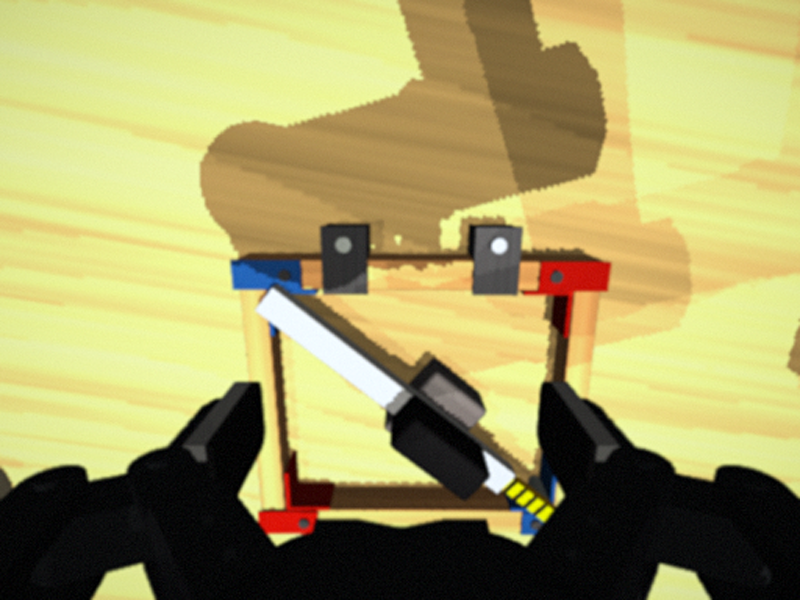

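View pics/z20.png

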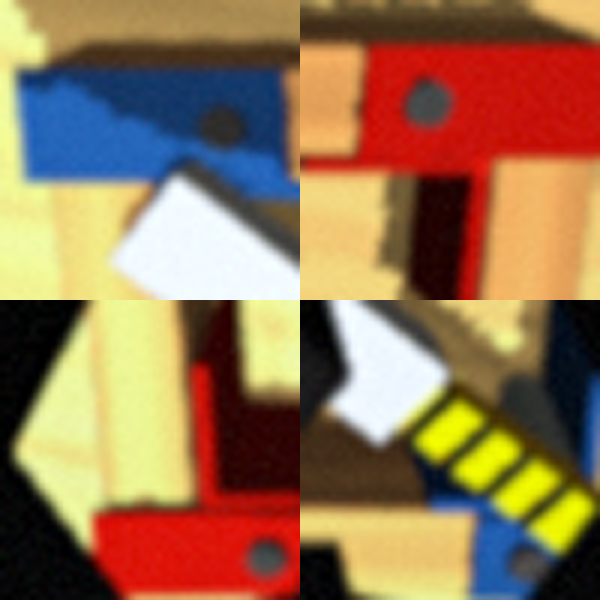

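```bash
python3 - <<'E'
from h import *
d=load('w20'); o4=[(145,155),(335,160),(150,292),(305,292)]
def S(o4,l): return np.array([(a[0]+p[0]/6,a[1]+p[1]/6) for a,p in zip(o4,l)])-.5
P=ray(d,S(o4,[(222,125),(127,104),(265,258),(228,264)]),.033)
for n,p in zip(['NR','NL','FR','FL'],P): print(n,fr(p))
NR,NL,FR,FL=P[:,:2]
y=NL-NR; y/=np.linalg.norm(y); print('offset in near-rail axes',1e3*((FR+FL)/2-(NR+NL)/2)@y, 'diag screws',np.linalg.norm(NL-FR),np.linalg.norm(NR-FL))
P=ray(d,S(o4[1:3],[(172,175),(213,193)]),.03); print('corners NL FR',[fr(p) for p in P])
E
```

```text
NR [-98.6 -89.4]
NL [-97.2  89.5]
FR [ 97.1 -87.8]
FL [98.1 91.6]
offset in near-rail axes 3.322736781448296 diag screws 0.2630738636624055 0.2672936962491177
corners NL FR [array([-83.9,  99.6]), array([ 84.2, -98.1])]
```

```bash
cat >> h.py <<'E'
def screws(d,l,z=.033):
    hsv=cv2.cvtColor(d['image'],cv2.COLOR_RGB2HSV); out=[]
    for u,v in l:
        u0,v0=int(round(u)),int(round(v)); P=hsv[v0-5:v0+6,u0-5:u0+6,1].astype(float)
        yy,xx=np.mgrid[-5:6,-5:6]; m=(np.hypot(xx+u0-u,yy+v0-v)<4.6)
        w=np.clip(190-P,0,None)*m; out.append((u0+(w*xx).sum()/w.sum(),v0+(w*yy).sum()/w.sum()))
    return np.array(out)
def off(d,l):
    uv=screws(d,l); print((uv-np.array(l)).round(2).tolist()); P=ray(d,uv,.033)[:,:2]
    NR,NL,FR=P[:3]
    if len(P)==4:
        FL=P[3]; y=(NL-NR)+(FL-FR)
    else: y=NL-NR
    y/=np.linalg.norm(y); x=np.array([y[1],-y[0]])
    o=1e3*(FR-NR)@y; print('yaw',np.degrees(np.arctan2(x[1],x[0])).round(2),'offR',o.round(2),'offL',(1e3*(FL-NL)@y).round(2) if len(P)==4 else '', 'near len',1e3*(NL-NR)@y,'depth',1e3*(FR-NR)@x)
    return P
E
python3 - <<'E'
from h import *
def S(o4,l): return (np.array([(a[0]+p[0]/6,a[1]+p[1]/6) for a,p in zip(o4,l)])-.5)
oA=[(145,155),(335,160),(145,292),(300,292)];oB=[(145,155),(335,160),(150,292),(305,292)]
off(load('w1'),S(oA,[(197,88),(103,145),(112,225)]))
off(load('w14'),S(oB,[(222,125),(137,108),(178,262),(148,272)]))
off(load('w20'),S(oB,[(222,125),(127,104),(265,258),(228,264)]))
E
```

```text
[[0.08, -0.15], [-0.09, -0.09], [-0.65, 0.62]]
yaw 9.81 offR -14.9 offL  near len 179.2117651566112 depth 196.21778180418548
[[0.31, 0.09], [0.01, 0.32], [0.4, 0.23], [0.5, -0.1]]
yaw 9.9 offR -13.35 offL -12.89 near len 179.29901472414025 depth 195.49341508074178
[[-0.02, 0.43], [0.24, 0.01], [0.29, 0.16], [0.9, 0.03]]
yaw 9.77 offR 2.96 offL 3.8 near len 179.24600302273592 depth 195.4757965955996
```

send_rows(motion=[[[0.86,0.95,0],[0,0,0],1],[[0.86,0.95,0],[0,0,0],0.5],[[0.86,0.95,0],[0,0,0],-1],[[0.86,0.95,0],[0,0,0],-1],[[0.86,0.95,0],[0,0,0.02],-1],[[0.86,0.95,0],[0,0,0],-1],[[0.86,0.95,0],[0,0,0],-1],[[0.88,0.95,0.3],[0,0,0],-1],[[0,0,1],[0,0,0],-1],[[0,0,1],[0,0,0],-1]])

```text
t: 32.3
tool_pos: [0.6286, 0.2414, 0.1396]
eef_rot: [-2.022, -2.404, 0.001]
ft_force: [-0.7, 1.1, -0.5]
grip_width: -0.0003
```

send_rows(motion=[[[0,0,1],[0,0,0],-1],[[0,0,0.8],[0,0,0],-1],[[0,0,0],[0,0,0],-1],[[0,0,0],[0,0,0],-1]])

```text
t: 32.8
tool_pos: [0.6286, 0.2414, 0.0968]
eef_rot: [2.021, 2.404, 0.001]
ft_force: [-0.7, 0.5, 0.6]
grip_width: -0.0003
```

```bash
python3 - <<'E'
from h import *
s,R=pose(); print(fr(s['tool_pos']))
d=snap('wrist','w21')
im=d['image'][:,:,::-1]
im=np.clip(im.astype(float)*1.4,0,255).astype(np.uint8)
cv2.imwrite('pics/w21b.png',cv2.resize(im,(800,600),interpolation=cv2.INTER_CUBIC))
E
```

```text
t 32.8 pos [0.6286 0.2414 0.0968] yaw_y 9.89 tilt [0.0011 0.0002] F [-0.7  0.5  0.6] w -0.0003 j6 -2.01
[ 98.5 159.2]
```

View pics/w21b.png

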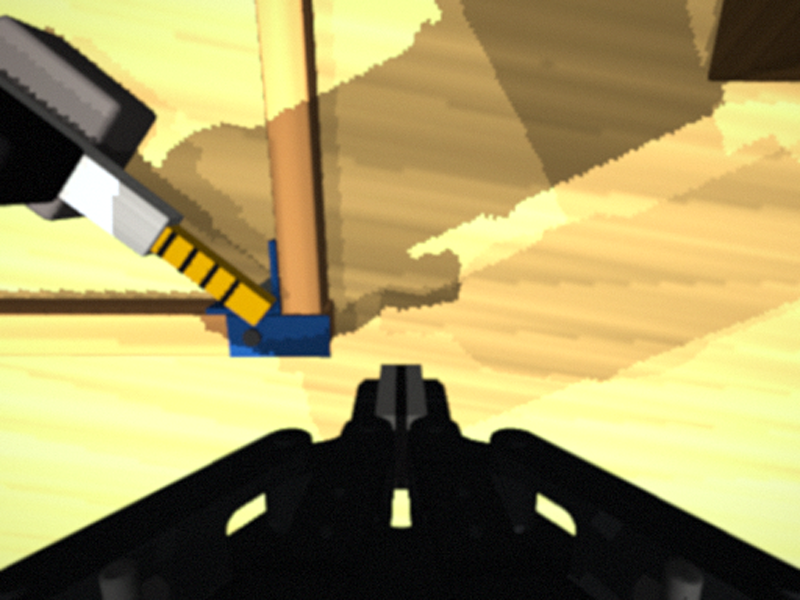

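send_rows(motion=[[[0,0,1],[0,0,0],-1],[[0,0,1],[0,0,0],-1],[[-0.1,0,0.9],[0,0,0],-1],[[-0.35,0,0],[0,0,0],-1],[[-0.2,0,0],[0,0,0],-1],[[0,0,0],[0,0,0],-1],[[0,0,0],[0,0,0],-1]])

```text
t: 33.72
tool_pos: [0.6309, 0.2257, 0.0249]
eef_rot: [2.021, 2.404, 0.003]
ft_force: [0.6, 0.5, -0.3]
grip_width: 0.0001
```

```bash
python3 - <<'E'
from h import *
s,R=pose(); print(fr(s['tool_pos']))
d=snap('wrist','w22')
im=d['image'][:,:,::-1]
im=np.clip(im.astype(float)*1.4,0,255).astype(np.uint8)
cv2.imwrite('pics/w22b.png',cv2.resize(im,(800,600),interpolation=cv2.INTER_CUBIC))
E
```

```text
t 33.725 pos [0.6309 0.2257 0.0249] yaw_y 9.9 tilt [0.0017 0.001 ] F [ 0.6  0.5 -0.3] w 0.0001 j6 -1.98
[ 98.  143.3]
```

View pics/w22b.png

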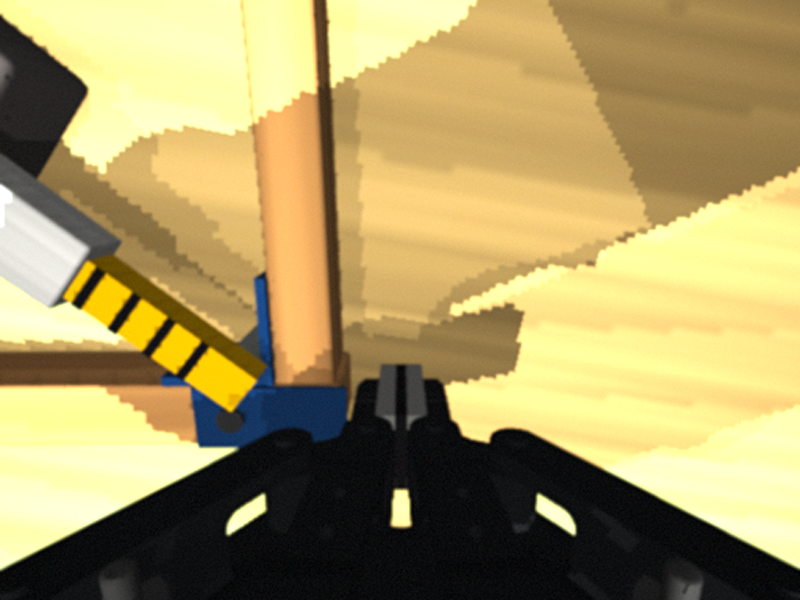

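send_rows(motion=[[[-0.08,0,0],[0,0,0],-1],[[-0.08,0,0],[0,0,0],-1],[[-0.06,0,0],[0,0,0],-1],[[0,0,0],[0,0,0],-1]])

```text
t: 34.28
tool_pos: [0.6313, 0.2203, 0.0238]
eef_rot: [-2.021, -2.405, -0.001]
ft_force: [0.1, 2.3, 0.8]
grip_width: -0.0003
```

```bash
python3 - <<'E'
from h import *
s,R=pose(); print(fr(s['tool_pos']))
E
```

```text
t 34.275 pos [0.6313 0.2203 0.0238] yaw_y 9.9 tilt [0.0001 0.0004] F [0.1 2.3 0.8] w -0.0003 j6 -1.97
[ 97.4 137.9]
```

send_rows(motion=[[[-0.08,0,0],[0,0,0],-1],[[-0.08,0,0],[0,0,0],-1],[[0,0,0],[0,0,0],-1]])

```text
t: 34.65
tool_pos: [0.6316, 0.2186, 0.0239]
eef_rot: [-2.02, -2.404, -0.005]
ft_force: [-3.1, 8.1, -0.0]
grip_width: 0.0
```

```bash
python3 - <<'E'
from h import *
s,R=pose(); print(fr(s['tool_pos']))
E
```

```text
t 34.65 pos [0.6316 0.2186 0.0239] yaw_y 9.92 tilt [0.0009 0.0032] F [-3.1  8.1 -0. ] w 0.0 j6 -1.97
[ 97.5 136.2]
```

send_rows(motion=[[[-0.07,0,0],[0,0,0],-1],[[-0.07,0,0],[0,0,0],-1],[[0,0,0],[0,0,0],-1]])

```text
t: 35.02
tool_pos: [0.6321, 0.2162, 0.0239]
eef_rot: [-2.02, -2.404, -0.007]
ft_force: [-5.1, 11.7, -1.3]
grip_width: -0.0001
```

```bash
python3 - <<'E'
from h import *
s,R=pose(); print(fr(s['tool_pos']))
E
```

```text
t 35.025 pos [0.6321 0.2162 0.0239] yaw_y 9.94 tilt [0.0013 0.0043] F [-5.1 11.7 -1.3] w -0.0001 j6 -1.96
[ 97.6 133.7]
```

send_rows(motion=[[[-0.055,0,0],[0,0,0],-1],[[0,0,0],[0,0,0],-1]])

```text
t: 35.28
tool_pos: [0.6324, 0.2149, 0.0239]
eef_rot: [-2.019, -2.404, -0.007]
ft_force: [-4.9, 11.9, -0.2]
grip_width: -0.0001
```

```bash
python3 - <<'E'
from h import *
s,R=pose(); print(fr(s['tool_pos']))
E
```

```text
t 35.275 pos [0.6324 0.2149 0.0239] yaw_y 9.94 tilt [0.0014 0.0045] F [-4.9 11.9 -0.2] w -0.0001 j6 -1.96
[ 97.6 132.4]
```

send_rows(motion=[[[0.1,0,0],[0,0,0],-1],[[0.3,0,0],[0,0,0],-1],[[0.4,0,-0.3],[0,0,0],-1],[[0,0,-1],[0,0,0],-1],[[0,0,-1],[0,0,0],-1],[[0,0,-1],[0,0,0],-1],[[0,0,-1],[0,0,0],-1],[[0,0,-1],[0,0,0],-1],[[0,0,-1],[0,0,0],-1],[[-0.82,-0.95,-0.7],[0,0,0],-1]])

```text
t: 36.52
tool_pos: [0.6105, 0.2075, 0.2003]
eef_rot: [2.019, 2.405, 0.003]
ft_force: [0.3, -1.2, 0.5]
grip_width: 0.0003
```

send_rows(motion=[[[-0.82,-0.95,0],[0,0,0],-1],[[-0.82,-0.95,0],[0,0,0],-1],[[-0.82,-0.95,0],[0,0,0],1],[[-0.82,-0.95,0],[0,0,0],1],[[-0.82,-0.95,0],[0,0,0],1],[[-0.82,-0.95,0],[0,0,0],1],[[-0.82,-0.95,0],[0,0,0],1],[[0,0,0],[0,0,0],1],[[0,0,0],[0,0,0],1],[[0,0,0],[0,0,0],1]])

```text
t: 37.78
tool_pos: [0.4711, 0.0373, 0.199]
eef_rot: [2.021, 2.405, 0.001]
ft_force: [-0.3, 0.4, 0.9]
grip_width: 0.0854
```

```bash
python3 - <<'E'
from h import *
pose()
d=snap('wrist','w23')
im=d['image'][:,:,::-1]
im=np.clip(im.astype(float)*1.4,0,255).astype(np.uint8)
cv2.imwrite('pics/w23b.png',cv2.resize(im,(800,600),interpolation=cv2.INTER_CUBIC))
cr=lambda u,v:cv2.resize(np.ascontiguousarray(im[v:v+50,u:u+50]),(300,300),interpolation=cv2.INTER_CUBIC)
cv2.imwrite('pics/z23.png',np.vstack([np.hstack([cr(145,155),cr(335,160)]),np.hstack([cr(150,292),cr(305,292)])]))
E
```

```text
t 37.775 pos [0.4711 0.0373 0.199 ] yaw_y 9.93 tilt [0.0005 0.0001] F [-0.3  0.4  0.9] w 0.0854 j6 -1.82
```

View pics/w23b.png

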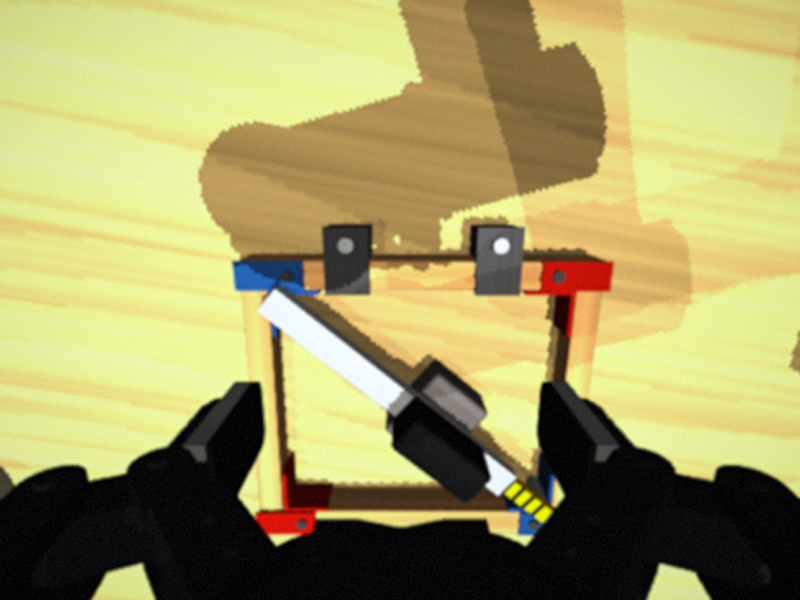

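View pics/z23.png

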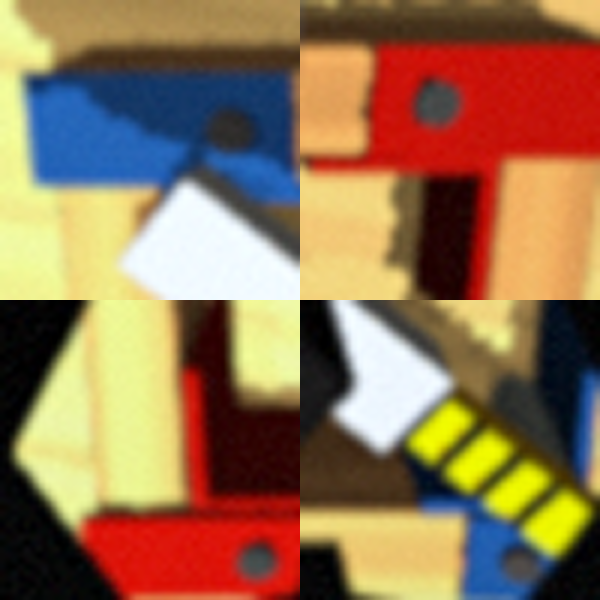

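```bash
python3 - <<'E'
from h import *
def S(o4,l): return (np.array([(a[0]+p[0]/6,a[1]+p[1]/6) for a,p in zip(o4,l)])-.5)
oB=[(145,155),(335,160),(150,292),(305,292)]
d=load('w23'); l=S(oB,[(230,130),(137,104),(257,261),(218,264)])
off(d,l)
P=ray(d,l,.033)[:,:2]; print([fr(p) for p in P])
NR,NL,FR,FL=P; print('screw diags',np.linalg.norm(NL-FR),np.linalg.norm(NR-FL))
t=snap('top','t23')
im=t['image'][:,:,::-1][125:240,165:275];im=np.clip(im.astype(float)*1.8,0,255).astype(np.uint8)
cv2.imwrite('pics/t23c.png',cv2.resize(im,None,fx=5.2,fy=5.2,interpolation=cv2.INTER_CUBIC))
E
```

```text
[[-0.01, 0.16], [0.03, -0.04], [0.07, 0.23], [0.97, -0.02]]
yaw 9.84 offR -1.07 offL -0.47 near len 179.23186105008517 depth 195.4260697271067
[array([-98.3, -89.5]), array([-97.3,  89.7]), array([ 97. , -91.3]), array([97.8, 87.4])]
screw diags 0.2655224864208289 0.2640791581071708
```

View pics/t23c.png

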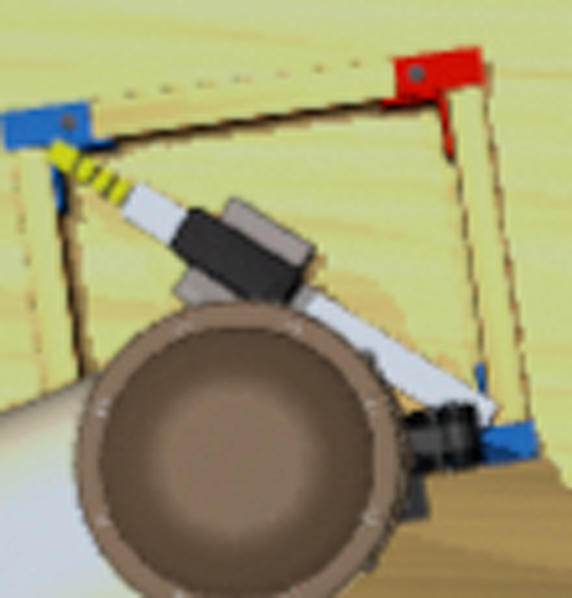

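```bash
python3 - <<'E'
from h import *
oB={'h':(145,155),'t':(305,292)}
px=lambda o,p:[o[0]+p[0]/6-.5,o[1]+p[1]/6-.5]
for f,h,t in [('w14',(146,215),(220,260)),('w20',(148,215),(280,235)),('w23',(155,223),(277,235))]:
    d=load(f); H=ray(d,[px(oB['h'],h)],.046)[0]
    for z in (.038,.042,.046):
        T=ray(d,[px(oB['t'],t)],z)[0]; v=T-H; print(f,z,'len',1e3*np.hypot(*v[:2]).round(4),'H',fr(H),'T',fr(T),'yaw',np.degrees(np.arctan2(v[1],v[0])).round(2))
d=load('w23'); im=np.clip(d['image'][:,:,::-1]*1.6,0,255).astype(np.uint8)
cv2.imwrite('pics/z23t.png',cv2.resize(np.ascontiguousarray(im[285:350,300:365]),(780,600)[:1]*2 and (590,590),interpolation=cv2.INTER_CUBIC))
E
```

```text
w14 0.038 len 257.5 H [-85.7 -99.9] T [90.3 88.1] yaw 56.95
w14 0.042 len 254.1 H [-85.7 -99.9] T [86.8 86.7] yaw 57.3
w14 0.046 len 250.7 H [-85.7 -99.9] T [83.3 85.3] yaw 57.66
w20 0.038 len 263.5 H [-86.1 -99.4] T [86.9 99.5] yaw 59.03
w20 0.042 len 260.1 H [-86.1 -99.4] T [83.5 97.9] yaw 59.37
w20 0.046 len 256.7 H [-86.1 -99.4] T [80.1 96.4] yaw 59.72
w23 0.038 len 261.0 H [-85.3 -99.7] T [86.6 96.7] yaw 58.85
w23 0.042 len 257.7 H [-85.3 -99.7] T [83.2 95.2] yaw 59.2
w23 0.046 len 254.30000000000004 H [-85.3 -99.7] T [79.8 93.7] yaw 59.56
```

View pics/z23t.png

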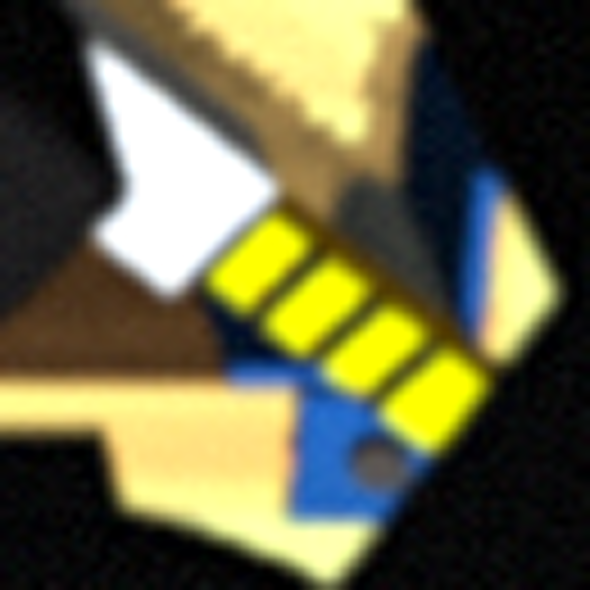

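send_rows(motion=[[[0.7,-0.3,0],[0,0,0],1],[[0.8,-0.3,0],[0,0,0],1],[[0.5,0,0],[0,0,0],1],[[0,0,0],[0,0,0],1],[[0,0,0],[0,0,0],1]])

```text
t: 38.5
tool_pos: [0.4473, 0.0834, 0.1987]
eef_rot: [2.021, 2.405, -0.0]
ft_force: [-0.2, -0.3, 0.7]
grip_width: 0.0855
```

```bash
python3 - <<'E'
from h import *
pose()
d=snap('wrist','w24')
im=d['image'][:,:,::-1]
im=np.clip(im.astype(float)*1.6,0,255).astype(np.uint8)
cv2.imwrite('pics/w24b.png',cv2.resize(im,(800,600),interpolation=cv2.INTER_CUBIC))
E
```

```text
t 38.5 pos [0.4473 0.0834 0.1987] yaw_y 9.9 tilt [-0.0002 -0.0002] F [-0.2 -0.3  0.7] w 0.0855 j6 -1.94
```

View pics/w24b.png

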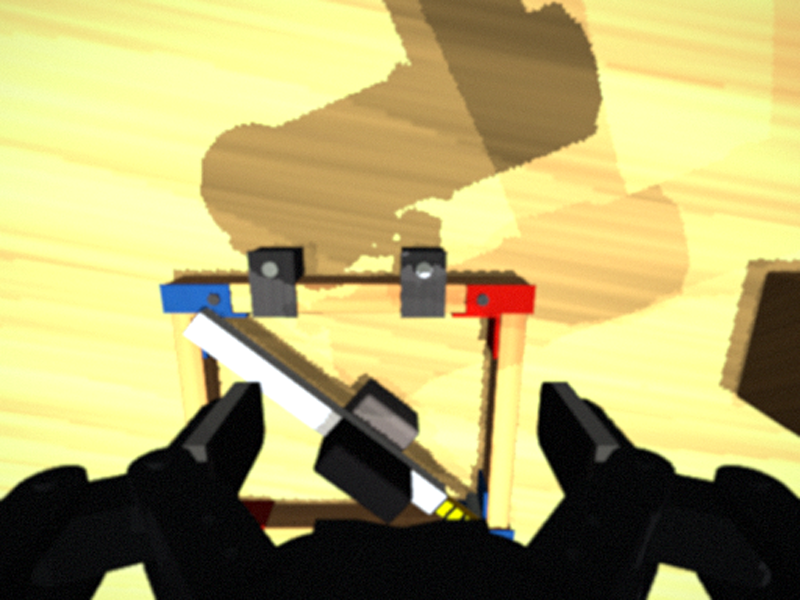

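send_rows(motion=[[[0,0.7,0],[0,0,0],1],[[0,0.8,0],[0,0,0],1],[[0,0,0],[0,0,0],1],[[0,0,0],[0,0,0],1]])

```text
t: 39.05
tool_pos: [0.4834, 0.0893, 0.1985]
eef_rot: [-2.022, -2.404, 0.002]
ft_force: [0.1, 0.3, 0.1]
grip_width: 0.0856
```

```bash
python3 - <<'E'
from h import *
pose()
d=snap('wrist','w25')
im=d['image'][:,:,::-1]
im=np.clip(im.astype(float)*1.6,0,255).astype(np.uint8)
cv2.imwrite('pics/w25b.png',cv2.resize(im,(800,600),interpolation=cv2.INTER_CUBIC))
E
```

```text
t 39.05 pos [0.4834 0.0893 0.1985] yaw_y 9.85 tilt [-0.0011 -0.0003] F [0.1 0.3 0.1] w 0.0856 j6 -1.91
```

View pics/w25b.png

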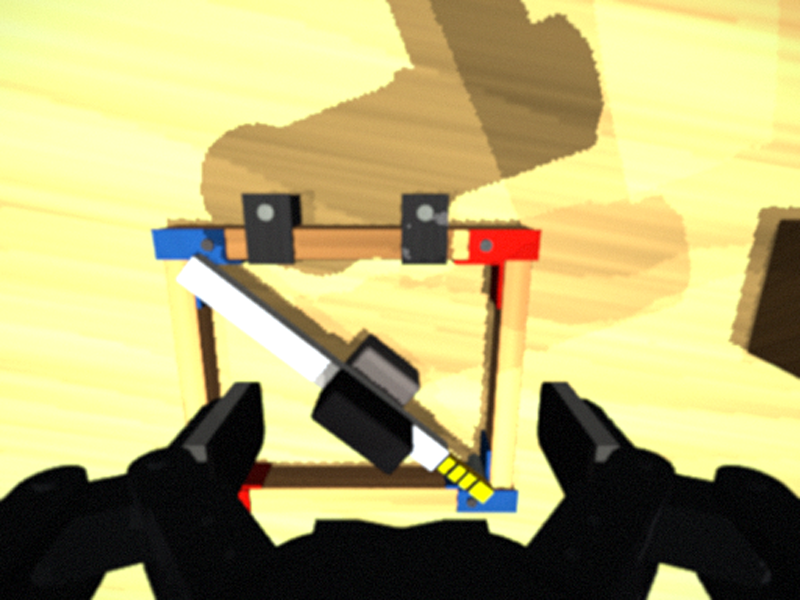

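```bash
python3 - <<'E'
from h import *
d=load('w25'); im=np.clip(d['image'][:,:,::-1]*1.5,0,255).astype(np.uint8)
cr=lambda u,v:cv2.resize(np.ascontiguousarray(im[v:v+50,u:u+50]),(300,300),interpolation=cv2.INTER_CUBIC)
cv2.imwrite('pics/z25.png',np.vstack([np.hstack([cr(100,140),cr(285,135)]),np.hstack([cr(150,285),cr(285,285)])]))
E
```

```text
(no output)
```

View pics/z25.png

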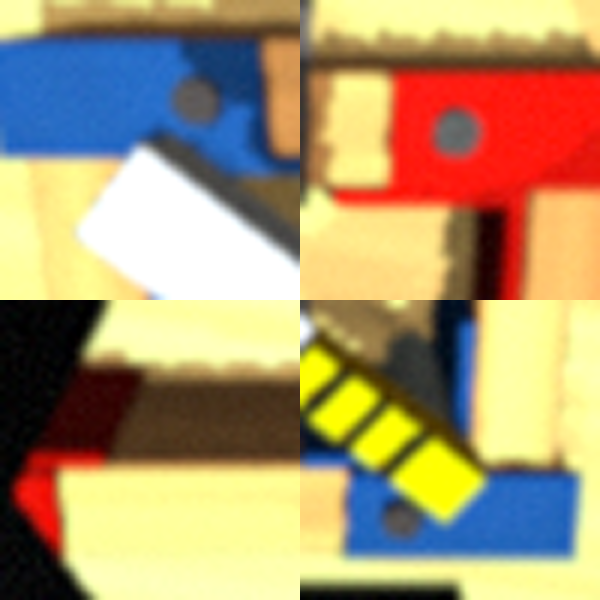

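```bash
python3 - <<'E'
from h import *
d=load('w25')
px=lambda o,p:[o[0]+p[0]/6-.5,o[1]+p[1]/6-.5]
NR,NL,FL=ray(d,[px((100,140),(195,101)),px((285,135),(157,132)),px((285,285),(101,217))],.033)[:,:2]
y=NL-NR;y/=np.linalg.norm(y);x=np.array([y[1],-y[0]]);print('near yaw',np.degrees(np.arctan2(x[1],x[0])),'offL',1e3*(FL-NL)@y,'depth',1e3*(FL-NL)@x)
for yaw in (9.85,): 
    a=np.radians(yaw); yy=np.array([-np.sin(a),np.cos(a)]); print('off yaw9.85',1e3*(FL-NL)@yy)
H=ray(d,[px((100,140),(111,190))],.046)[0]
for z in (.042,.046):
    T=ray(d,[px((285,285),(167,202))],z)[0]; print(z,1e3*np.hypot(*(T-H)[:2]),fr(H),fr(T))
t=snap('top','t25')
im=t['image'][:,:,::-1][125:240,165:275];im=np.clip(im.astype(float)*1.8,0,255).astype(np.uint8)
cv2.imwrite('pics/t25c.png',cv2.resize(im,None,fx=5.2,fy=5.2,interpolation=cv2.INTER_CUBIC))
E
```

```text
near yaw 9.863612463659333 offL -1.3972806236006339 depth 194.79808773779325
off yaw9.85 -1.351000004900854
0.042 262.5057356009861 [-85.4 -99.4] [86.9 98.7]
0.046 259.77215848839836 [-85.4 -99.4] [83.7 97.8]
```

```bash
python3 -c "
from h import *
pose(); print(env.sign_off())"
```

```text
t 39.15 pos [0.4834 0.0895 0.1987] yaw_y 9.88 tilt [-0.0005 -0.0001] F [0.5 0.2 0.1] w 0.0854 j6 -1.91
the job is handed in; nothing more can be done
None
```

I seated the rule across the red corners, then across the blue ones, and left it standing in the blue corners, let go. The far rail ended about 1 mm from square by my last camera checks. I handed the job in at about 39 s; no verdict is reported.

**Diagonals as found:** before any push, the wrist picture gave red about 272 mm and blue about 251 mm. That put the far rail about 13–14 mm to the right. I compared the lengths from the camera corner positions, not from the marks on the rod.

**Squaring:** I pushed the rail left at its right end with about 6 N, which overshot to about 2–3 mm left. I then pushed it back from its left end with about 12–13 N. I measured no more than about 13 N at the wrist during the run.

**Last checks:**
- **Rail position:** the bracket screw heads gave −0.5, −1.1 and −1.4 mm across two wrist pictures, against the 3 mm allowed. The −0.5 mm reading is the weakest, because the yellow rod partly covers that screw. The measured diagonals differ by about 1.5 mm.
- **Rule seating:** after the squaring, the rule's overall length had grown by about 8.4 mm, against about 9 mm expected. Both ends sit at the blue corners and the gripper is well clear above.
- **Readings that disagreed:** in one picture the tip looked 2–3 mm out of its corner. The gripper finger was covering the rod's end there, and an unobstructed picture showed it in the corner.
- **Carton, jar and hammer:** I kept the arm clear of all three, but did not measure their positions again at the end.

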